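Clear the containers, unlatch the battery pack, put the containers back

TASK

The charged battery pack must go out with the job in the blue tray, but the three containers (white bottle, spray can, brown jar) standing round the charger leave no room for a hand: first stand all three upright on the grey felt board at the side. Then squeeze the pack's two side buttons to release its catches, lift it out of the charger and stand it upright on the floor of the tray, not touching the white carton, which stays where it is. Last, put each container back, upright and fully down, into the well it came from; let none of them tip over.

Things in the scene. Friction and masses are not known exactly. Their poses are not given: they have to be found in the camera images.
- bottle (a point): slender white bottle with a narrow black cap: 44 mm across the body, 116 mm high, cap or lid 25 mm across forming the topmost 19 mm, shoulders sloping below it. Point at its centre, half-way up (58 mm above its foot); z up. Take it by the cap from above, grasp point about 5 mm below the top. 0.12 to 0.23 kg.
- can (a point): aluminium spray can with a smooth white cap: 52 mm across the body, 108 mm high, cap or lid 34 mm across forming the topmost 22 mm, shoulders sloping below it. Point at its centre, half-way up (54 mm above its foot); z up. Take it by the cap from above, grasp point about 5 mm below the top. 0.12 to 0.23 kg.
- jar (a point): brown glass jar with a wide black lid: 56 mm across the body, 104 mm high, cap or lid 48 mm across forming the topmost 20 mm, shoulders sloping below it. Point at its centre, half-way up (52 mm above its foot); z up. Take it by the cap from above, grasp point about 5 mm below the top. 0.12 to 0.23 kg.
- battery_pack (a point): Grey/black battery pack, 44 (x) x 56 (y) x 62 mm high, 0.2-0.4 kg, in the organiser's 12 mm deep socket. Point at its centre, 31 mm above its foot. Ribbed buttons 12 mm wide, 30-52 mm above the foot, stand 4 mm proud of its two y faces (64 mm over both); their catches lock it down. Gripped across y, 42 mm above the foot, both go flush (5 N each) and it lifts straight out; let go, they spring out.
- well_bottle (a point): Round well, 54 mm across and 9 mm deep with a small chamfer, in a 70 mm square light grey insert of the organiser: place of the white bottle, which stands in it at the start. Point at the centre of its floor, 7 mm above the worktop (insert top 16 mm). The inserts lie left, right and in front of the pack in changing order.
- well_can (a point): Round well, 62 mm across and 9 mm deep with a small chamfer, in a 70 mm square light grey insert of the organiser: place of the spray can, which stands in it at the start. Point at the centre of its floor, 7 mm above the worktop (insert top 16 mm). The inserts lie left, right and in front of the pack in changing order.
- well_jar (a point): Round well, 65 mm across and 9 mm deep with a small chamfer, in a 70 mm square light grey insert of the organiser: place of the brown jar, which stands in it at the start. Point at the centre of its floor, 7 mm above the worktop (insert top 16 mm). The inserts lie left, right and in front of the pack in changing order.
- board_top (a point): Wooden board topped with grey felt, 124 mm (x) by 234 mm (y), 10 mm thick, fixed: the side area for the containers. Point at the centre of its upper face. It and the tray swap places.
- tray_floor (a point): Shallow blue job tray, fixed, 135 mm (x) by 235 mm (y) outside, walls 3 mm thick and rising 32 mm from the floor. Point at the centre of its inner floor, 9 mm above the worktop.
- carton (a point): Small white carton, 51 x 66 x 28 mm, lying in the +y end of the tray. Point at its centre; stays there.

How it is judged:
By the outcome, as a careful person would: the job done as asked, in the order asked, and still so for the second after the job is handed in, with the robot touching nothing.
It also fails if it takes over 149 s, if anything falls off the work surface, if the arm or the gripper's body presses on something with over 40 N, if the wrist force passes 120 N, or if a joint passes its speed limit or range.

ROBOT

A 7-joint arm with a two-finger parallel gripper is mounted at the origin on a cart in front of the work surface, level with it; the furniture and walls round the work are solid. World frame = base frame: x ahead of the robot, y to its left, z up, the work surface at z = 0. Lengths are in m, angles in rad, forces in N, time in s.
With the tool pointing down it reaches from about 0.4 to 0.85 m from the base axis. Payload 4.5 kg.
Tool frame: the origin (TCP) lies between the finger pads; the fingertips stand 19 mm ahead of it and the grasp point (between the pads) is the TCP; z points along the fingers, y is the direction in which the jaws open and shut (so a half turn about z gives the same grasp; the last joint's range is limited). The gripper opens to 88 mm and grips with 3 to 60 N. Pads are 18 mm wide; open, the fingers measure 123 mm over their backs; the gripper's body (75 mm by 187 mm) begins 45 mm behind the grasp point.
Start: joints at [-1.27, 0.689, -0.195, 1.565, 0.157, 0.902, -0.215], TCP at [0.165, 0.603, 0.258] pointing down, gripper open.
Joint ranges: [-3.01, 3.01], [-0.46, 2.08], [-1.47, 1.51], [0.13, 2.56], [-1, 4.14], [0.04, 2.09], [-2.66, 2.66]. Speed limits (rad/s): [2.57, 2.57, 3.14, 3.14, 3.14, 3.14, 3.14].

INTERFACE

Orientations are given as a unit quaternion [x, y, z, w].
In Python, from plant import status, snapshot, finish_job, cut_out, tip_of gives the robot as it stands. The module is installed in compiled form; this text tells all that it offers.
- The arm moves only by the tool carry_out, never from a script. Its arguments are lists of equal length, an entry for each row: "linear": the shift along the world's x, y, z in m, a list of three; "roll": the turn about the world's z in rad. A call has 1 to 8 rows; each row is the pose to reach, as a shift and turn from the pose measured when the call began; what a row does not reach only later rows make up. A row lasts 1/12 s, in which the tool goes at most 41.7 mm and 7.16 degrees, less where a joint would pass 70% of its speed; a pose out of reach is approached as far as the arm can. A call with a gripper value outside its range is refused whole. "gripper" is the opening, from 0 (shut) to 1 (fully open), set as the call begins (left out, the last holds). The fingers move at their own pace and stop on an object; "grip_force" is the grip in N (left out, the last holds). Time passes only in rows, so rows that repeat a pose let the fingers close. It gives the time, the measured TCP pose, the force and the opening at its end, in the units of the state.
- status.get_state(): the state, without advancing time (a new reading comes with each control period).
- snapshot(name): name is "scene" or "top" or "wrist"; returns a dict with "img" (384x512x3 uint8, red, green, blue), "range_z" (384x512 float32, m along the optical axis (not along the pixel's ray), 0 where there is no reading), "fx", "fy", "cx", "cy" (pixels), "world_from_camera" (4x4, takes a point from camera to world coordinates). Camera axes: x right, y down, z forward; pixel columns grow to the right and rows downward; lengths in m; the calibration is good to about 2 mm. A picture is of the moment at which its call begins.
- finish_job(): hands the job in, once; it reports no verdict.
Trained networks look in a picture, given as the dict that the camera call returned (one of the last four; its "shot" number tells which), for a name from the list of things; names that differ only in an ending like _2 or _b are one class to them, and where a whole thing is asked for, a point or a joint stands for the part that bears it (a point fixed in the world has none). Each returns a list of dicts, best first, with "confidence" (0 to 1); they miss things now and then, are a little off and sometimes report something else, mostly with a low value. They report only what shows in the picture. A call takes as long as a camera call.
- cut_out(picture, query): "region" (384x512 bool, what is visible of it) and "pixel" ([column, row] in pixels, amid what is visible of it).
- tip_of(picture, query): "pixel" ([column, row] in pixels: a listed point, or the origin of a listed thing).
The state is a dict: "clock": time; "q": joint angles; "qd": joint speeds; "joint_torque": joint torques, N m; "tool_pos": TCP position; "eef_rot": TCP orientation; "contact_force": force on the tool from outside, world axes, zero at the start; "moment": the same for the moment, N m; "opening": opening from 0.0 (shut) to 1.0 (fully open).
Only numpy, scipy, OpenCV 4.12 (cv2) and the standard library are available. Lean on these libraries where they do the work, as an engineer would, in place of code of your own. Each camera call takes 0.05 s, during which the arm holds its last target.

## Working session

There is one attempt and no reset: what is moved stays moved. The work goes in short steps, Python scripts to look and compute and a tool call to move; the robot and the scene stay as the last step left them, time stands still between calls to the robot, and variables do not carry over. Pictures are saved under pics/ and viewed, and the job is handed in when it is done.

Besides the shell and the picture viewer there is one more tool, called as name(argument=value, ...) on one line, values as JSON. carry_out: Moves the arm, as the interface text tells. Its arguments: {"type":"object","properties":{"linear":{"type":"array"},"roll":{"type":"array"},"gripper":{"type":"number"},"grip_force":{"type":"number"}},"required":["linear","roll"]}

```bash
mkdir -p pics
cat > h.py <<'E'
import numpy as np, cv2
from plant import status, snapshot, finish_job, cut_out, tip_of
def save(p,n):
    cv2.imwrite('pics/'+n, p['img'][:,:,::-1])
def w(p,u,v,z=None):
    """pixel -> world; by depth or at given height z"""
    T=np.array(p['world_from_camera']); d=np.array([(u-p['cx'])/p['fx'],(v-p['cy'])/p['fy'],1.])
    if z is None:
        r=p['range_z'][int(round(v)),int(round(u))]
        return T[:3,:3]@(d*r)+T[:3,3]
    D=T[:3,:3]@d; return T[:3,3]+D*(z-T[2,3])/D[2]
def cloud(p):
    v,u=np.mgrid[0:384,0:512]; r=p['range_z']
    c=np.stack([(u-p['cx'])/p['fx']*r,(v-p['cy'])/p['fy']*r,r],-1)
    T=np.array(p['world_from_camera']); o=c@T[:3,:3].T+T[:3,3]; o[r==0]=np.nan
    return o
E
python3 - <<'E'
from h import *
s=status.get_state(); print(s)
for n in['scene','top']:
    p=snapshot(n); save(p,n+'0.png'); print(n,np.round(p['world_from_camera'],3).tolist())
    C=cloud(p)
    for q in ['bottle','can','jar','battery_pack','board_top','tray_floor','carton','well_bottle','well_can','well_jar']:
        t=tip_of(p,q)[:1]; 
        for a in t: print(q,a['pixel'],round(a['confidence'],2),np.round(w(p,*a['pixel']),3))
E
```

```text
{'clock': 0.0, 'q': array([-1.27019197,  0.68994499, -0.19449081,  1.56633431,  0.1573025 ,
        0.90248693, -0.21510032]), 'qd': array([ 5.91720476e-05,  7.63434848e-04, -9.29402154e-04,  7.27971585e-05,
        9.41910145e-04,  3.25953616e-04, -1.36845977e-03]), 'joint_torque': array([ 4.48034225e-04, -5.27566302e+01, -1.26707789e+00, -1.53426486e+01,
       -5.26687992e-02,  6.73196657e-03,  1.79823228e-04]), 'tool_pos': array([0.16468408, 0.60230429, 0.25693633]), 'eef_rot': array([ 1.32973823e-01,  9.91119149e-01, -8.90696694e-04, -4.47328872e-05]), 'contact_force': array([-0.59052945, -0.19250546, -0.22104712]), 'moment': array([0.00321739, 0.01116887, 0.00571949]), 'opening': 1.0004150027534076}
scene [[0.634, -0.508, 0.584, -0.045], [-0.773, -0.435, 0.461, -0.486], [0.02, -0.744, -0.668, 0.791], [0.0, 0.0, 0.0, 1.0]]
bottle [170.6, 147.5] 0.96 [0.542 0.262 0.098]
can [206.5, 157.6] 0.81 [0.6   0.183 0.069]
jar [171.9, 140.3] 0.62 [0.551 0.264 0.117]
battery_pack [188.2, 151.8] 0.93 [0.595 0.252 0.058]
board_top [253.7, 230.2] 0.84 [ 0.517 -0.056  0.009]
tray_floor [336.5, 
[... 153 characters left out ...]
 172.2] 0.6 [-0.045 -0.486  0.791]
well_jar [176.0, 146.2] 0.44 [0.559 0.259 0.095]
top [[-0.022, -0.992, 0.122, 0.438], [-0.999, 0.025, 0.02, 0.023], [-0.023, -0.121, -0.992, 1.075], [0.0, 0.0, 0.0, 1.0]]
bottle [167.8, 202.0] 0.63 [0.543 0.264 0.099]
can [198.6, 173.7] 0.61 [0.605 0.188 0.116]
jar [142.0, 178.0] 0.72 [0.601 0.324 0.103]
battery_pack [172.6, 173.0] 0.74 [0.618 0.261 0.063]
board_top [302.3, 210.3] 0.56 [ 0.522 -0.057  0.013]
tray_floor [400.2, 213.0] 0.58 [ 0.51  -0.304  0.009]
carton [377.1, 210.6] 0.77 [ 0.515 -0.239  0.04 ]
well_bottle [171.6, 202.4] 0.67 [0.543 0.257 0.089]
well_can [200.1, 178.0] 0.69 [0.598 0.188 0.095]
well_jar [146.9, 177.6] 0.57 [0.605 0.319 0.083]
```

View pics/scene0.png

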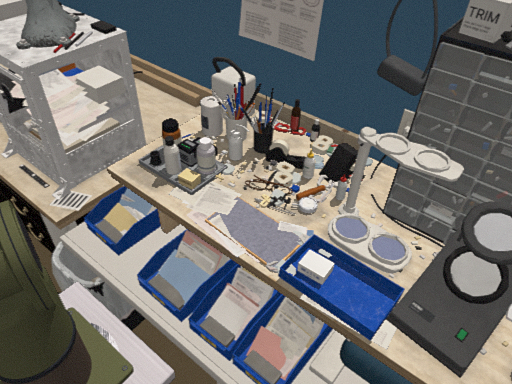

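View pics/top0.png

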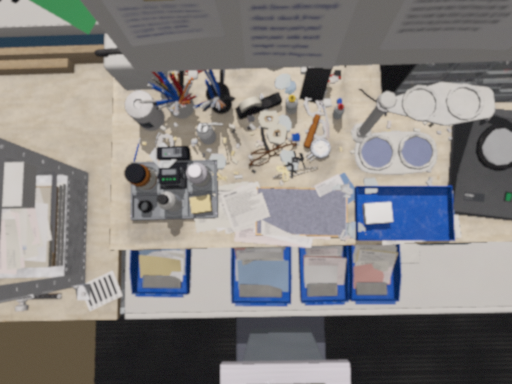

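Run:
```python
from h import *
p=snapshot('top'); C=cloud(p)
P=C.reshape(-1,3)
def box(a,b,c,d,z0,z1):
    m=(P[:,0]>a)&(P[:,0]<b)&(P[:,1]>c)&(P[:,1]<d)&(P[:,2]>z0)&(P[:,2]<z1); q=P[m]
    print(m.sum(),'min',q.min(0).round(4),'max',q.max(0).round(4),'med',np.median(q,0).round(4), 'mid',((q.min(0)+q.max(0))/2).round(4))
box(.5,.59,.2,.31,.106,.13)
box(.55,.66,.15,.225,.1,.13)
box(.55,.66,.285,.37,.095,.13)
box(.56,.66,.21,.30,.055,.07)
box(.4,.65,-.19,.07,.006,.02)
box(.4,.65,-.3,-.18,.03,.05)
box(.35,.7,-.45,-.18,.033,.05)
for q in ['bottle','can','jar','battery_pack']:
    r=cut_out(p,q)[0]; m=r['region']; q=C[m]; z=np.nanmax(q[:,2]); t=q[q[:,2]>z-.006]; print(z, r['confidence'],t.min(0),t.max(0))
T=np.array(p['world_from_camera'])
```

```text
106 min [0.5363 0.2616 0.1066] max [0.5593 0.2862 0.1257] med [0.5476 0.272  0.1207] mid [0.5478 0.2739 0.1161]
164 min [0.5971 0.1834 0.1002] max [0.6292 0.2157 0.1193] med [0.612  0.1988 0.1139] mid [0.6131 0.1995 0.1097]
355 min [0.5504 0.2862 0.0951] max [0.6364 0.3663 0.1195] med [0.6118 0.3411 0.1101] mid [0.5934 0.3263 0.1073]
378 min [0.5607 0.2107 0.055 ] max [0.6335 0.2981 0.0699] med [0.6109 0.2696 0.0653] mid [0.5971 0.2544 0.0625]
5342 min [ 0.433  -0.1896  0.006 ] max [0.65   0.07   0.0198] med [ 0.5256 -0.055   0.0103] mid [ 0.5415 -0.0598  0.0129]
975 min [ 0.4419 -0.2993  0.03  ] max [ 0.6497 -0.1853  0.0463] med [ 0.5192 -0.2367  0.0377] mid [ 0.5458 -0.2423  0.0381]
1927 min [ 0.4392 -0.45    0.033 ] max [ 0.6999 -0.1853  0.05  ] med [ 0.5563 -0.286   0.0381] mid [ 0.5696 -0.3176  0.0415]
0.1256534450860698 0.76 [0.53810535 0.26210285 0.11966341] [0.55925016 0.2860127  0.12565345]
0.11925597145925204 0.92 [0.59805935 0.18484697 0.11328097] [0.62862874 0.21567086 0.11925597]
0.11550197846443344 0.65 [0.59009526 0.32010826 0.10950524] [0.63587986 0.36484669 0.11550198]
0.07076499763735322 0.62 [0.59222833 0.24486927 0.06476772] [0.63226785 0.29653907 0.070765  ]
```

The scene picture shows the organiser around (185,160), with the bottle in front, the can to its right and the jar to its left. The felt board is at (255,235), and the tray with the carton is at (340,285). The top view agrees: jar (137,173), pack (172,177), can (196,172), bottle (163,200), board (305,211), tray (403,213). Next I'll check the obstacle heights and the extents of the board and tray.

Run:
```python
from h import *
p=snapshot('top'); C=cloud(p)
a=cv2.resize(p['img'][60:260,100:470,::-1],None,fx=2.1,fy=2.1,interpolation=cv2.INTER_CUBIC); cv2.imwrite('pics/top1.png',a)
Z=np.nan_to_num(C[60:260,100:470,2]); h=cv2.applyColorMap((np.clip(Z/.3,0,1)*255).astype(np.uint8),cv2.COLORMAP_JET)
cv2.imwrite('pics/h1.png',cv2.resize(h,None,fx=2.1,fy=2.1))
m=C[...,2]
# max height grid 4cm
for x in np.arange(.78,.40,-.04):
    print('%.2f'%x,[int(1000*np.nanmax(np.where((abs(C[...,0]-x)<.02)&(abs(C[...,1]-y)<.02),m,-.009))) for y in np.arange(.46,-.47,-.04)])
# fits
def rect(name):
    r=cut_out(p,name)
    for k in r[:1]:
        q=C[k['region']]; q=q[~np.isnan(q[:,0])]; print(name,k['confidence'],cv2.minAreaRect(q[:,:2].astype(np.float32)),np.median(q,0).round(4),np.percentile(q,2,0).round(3),np.percentile(q,98,0).round(3))
for n in ['board_top','tray_floor','carton']: rect(n)
```

```text
0.78 [-3, 6, 118, 121, 167, 132, 158, 180, 137, 136, 77, 27, 96, 81, 20, 83, 68, 5, 265, 266, 275, 282, 280, 274]
0.74 [-9, 4, 112, 117, 136, 138, 177, 171, 149, 7, 23, 24, 23, 20, 22, 56, 279, 280, 285, 285, 283, 284, 277, 79]
0.70 [-1, 4, 11, 27, 661, 679, 675, 123, 128, 8, 11, 25, 25, 24, 22, 18, 280, 283, 284, 284, 284, 284, 278, 221]
0.66 [-3, 4, 15, 637, 654, 674, 674, 20, 14, 8, 24, 24, 15, 16, 19, 17, 29, 41, 284, 284, 283, 284, 278, 232]
0.62 [-1, 5, 113, 114, 106, 70, 118, 772, 779, 779, 777, 775, 773, 771, 770, 768, 767, 706, 40, 41, 39, 42, 67, 89]
0.58 [0, 4, 105, 113, 88, 97, 118, 116, 11, 13, 14, 16, 14, 14, 16, 15, 44, 44, 46, 43, 44, 46, 50, 52]
0.54 [-3, 4, 18, 40, 124, 125, 38, 39, 16, 15, 19, 17, 14, 15, 15, 15, 45, 42, 42, 17, 17, 14, 43, 47]
0.50 [-1, 4, 18, 18, 21, 19, 18, 18, 14, 15, 17, 19, 15, 15, 15, 15, 44, 42, 43, 17, 14, 15, 44, 35]
0.46 [-1, 5, 4, 5, 5, 4, 5, 5, 6, 9, 16, 16, 15, 14, 14, 19, 44, 43, 45, 44, 45, 43, 45, 7]
0.42 [-9, 4, 3, 4, 3, 4, 4, 2, 3, 2, 3, 7, 7, 5, 4, 5, 5, 4, 6, 5, 6, 44, 44, 5]
board_top 0.62 ((0.519302248954773, -0.05328832566738129), (0.2305271029472351, 0.12392471730709076), 87.28207397460938) [ 0.5188 -0.06    0.0101] [ 0.459 -0.164  0.006] [0.579 0.055 0.014]
tray_floor 0.88 ((0.5114873051643372, -0.30646997690200806), (0.2400837540626526, 0.14362582564353943), 88.71712493896484) [ 0.5097 -0.3247  0.0106] [ 0.443 -0.421  0.004] [ 0.575 -0.188  0.042]
carton 0.96 ((0.5120192766189575, -0.24472667276859283), (0.058191314339637756, 0.074976846575737), 2.01581072807312) [ 0.5096 -0.2397  0.0374] [ 0.484 -0.272  0.009] [ 0.539 -0.208  0.042]
```

View pics/top1.png

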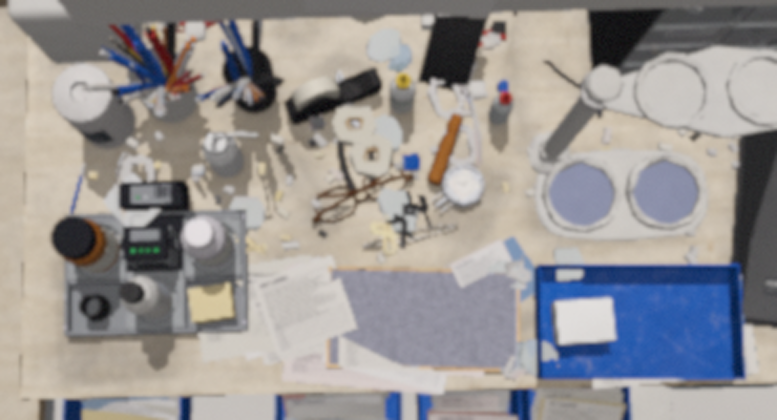

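View pics/h1.png

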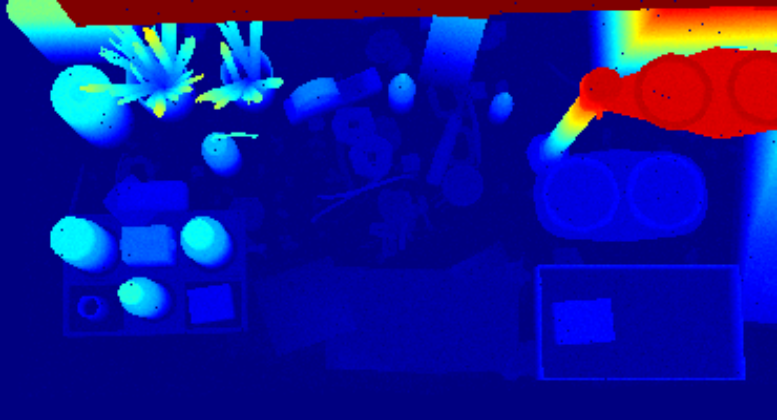

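Run:
```python
from h import *
for n in ['top','scene']:
    p=snapshot(n); C=cloud(p);m=C[...,2]
    print(n)
    for x in np.arange(.66,.0,-.06):
        print('%.2f'%x,[int(1000*np.nanmax(np.where((abs(C[...,0]-x)<.03)&(abs(C[...,1]-y)<.03),m,-.999))) for y in np.arange(.84,.1,-.06)])
p=snapshot('wrist'); save(p,'w0.png')
```

```text
top
0.66 [-999, -999, -999, 135, 172, 299, -82, 5, 113, 655, 678, 772, 705]
0.60 [-999, -999, -999, -4, 175, 298, -85, 5, 116, 114, 117, 773, 780]
0.54 [-999, -999, -999, 134, 175, 294, -84, 4, 40, 125, 125, 38, 14]
0.48 [-999, -999, -999, 75, 184, 287, -85, 5, 19, 17, 18, 17, 17]
0.42 [-999, -999, -999, 65, 174, 164, -83, 4, 3, 6, 4, 5, 4]
0.36 [-999, -79, -80, 69, 220, 275, -80, -73, -109, -105, -70, -139, -68]
0.30 [-999, -87, -85, -80, 159, 156, -78, -79, -94, -96, -91, -140, -79]
0.24 [-999, -85, -85, -83, -85, -84, -85, -86, -140, -140, -140, -139, -140]
0.18 [-999, -999, -999, -758, -999, -999, -999, -999, -999, -999, -999, -660, -665]
0.12 [-756, -751, -750, -750, -753, -750, -752, -751, -749, -750, -750, 4, 5]
0.06 [-761, -749, -751, -747, -749, -751, -750, -750, -752, -751, -751, -659, -658]
0.00 [-755, -751, -750, -751, -753, -750, -753, -751, -750, -751, -752, -664, -668]
scene
0.66 [339, 319, 328, 318, 333, 330, -999, 2, 111, 106, 66, 91, 14]
0.60 [339, 333, 342, 353, 334, 333, -999, 3, 113, 112, 116, 118, 14]
0.54 [319, 162, 381, 411, 367, 326, -999, 3, 39, 125, 124, 37, 13]
0.48 [319, 318, 382, 416, 372, 328, -85, 4, 16, 17, 18, 16, 12]
0.42 [319, 319, 351, 367, 350, 327, -84, 3, 3, 2, 3, 4, 3]
0.36 [116, 150, 320, 320, 319, 321, -81, -64, -113, -109, -71, -141, -70]
0.30 [-65, -80, -81, -81, 159, 161, -81, -80, -97, -97, -90, -141, -81]
0.24 [-761, -85, -85, -85, -86, -84, -85, -85, -141, -141, -141, -142, -141]
0.18 [-999, -999, -999, -999, -999, -999, -999, -999, -999, -999, -999, -999, -999]
0.12 [-999, -999, -999, -999, -999, -999, -999, -999, -999, -999, -999, 2, 13]
0.06 [-999, -999, -999, -999, -999, -999, -999, -999, -999, -999, -999, -999, 13]
0.00 [-999, -999, -999, -999, -999, -999, -999, -999, -999, -999, -999, -999, -999]
```

View pics/w0.png

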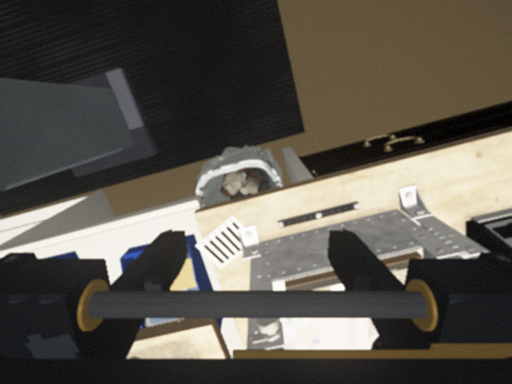

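The wrist view shows the mesh stand below, at y > 0.5 and about 0.33 m high, so I'll swing away in -y first.

carry_out(linear=[[0.01,-0.02,0],[0.02,-0.05,0],[0.03,-0.08,0],[0.05,-0.11,0],[0.07,-0.14,0],[0.09,-0.17,0],[0.115,-0.2,0],[0.14,-0.23,0]], roll=[0.03,0.06,0.1,0.13,0.17,0.2,0.23,0.267], gripper=0.55, grip_force=20)

```text
clock: 2.37
tool_pos: [0.3054, 0.3717, 0.258]
eef_rot: [-0.001, 1.0, 0.0, 0.0]
contact_force: [0.4, 0.2, -0.3]
opening: 0.551
```

carry_out(linear=[[0.025,-0.013,0],[0.055,-0.03,0],[0.085,-0.045,0],[0.115,-0.06,0],[0.145,-0.075,0],[0.17,-0.09,0],[0.19,-0.1,0],[0.19,-0.1,0]], roll=[0,0,0,0,0,0,0,0])

```text
clock: 3.03
tool_pos: [0.5005, 0.2675, 0.2578]
eef_rot: [0.003, 1.0, -0.001, 0.002]
contact_force: [0.4, -0.9, 0.2]
opening: 0.547
```

```bash
cat > meas.py <<'E'
from h import *
import sys
def meas(p,zs):
    C=cloud(p)
    for q,z in zs.items():
        for r in cut_out(p,q)[:1]:
            m=r['region']; X=C[m]; X=X[~np.isnan(X[:,0])]
            zt=np.percentile(X[:,2],98)
            t=X[(X[:,2]>zt-.008)]
            (c,rad)=cv2.minEnclosingCircle(t[:,:2].astype(np.float32))
            f=t[t[:,2]>zt-.003]
            print(q,round(r['confidence'],2),'top',zt.round(4),'circ',np.round(c,4),round(rad,4),'mid',((t.min(0)+t.max(0))/2)[:2].round(4),'topmean',f.mean(0)[:2].round(4))
E
python3 - <<'E'
from meas import *
p=snapshot('wrist'); save(p,'w1.png'); print(status.get_state()['tool_pos'])
meas(p,dict.fromkeys(['bottle','can','jar','battery_pack']))
p=snapshot('scene'); save(p,'s1.png')
meas(p,dict.fromkeys(['bottle','can','jar','battery_pack']))
E
```

```text
[0.49770767 0.26951553 0.2577551 ]
bottle 0.57 top 0.1233 circ [0.5496 0.2751] 0.0125 mid [0.5493 0.2745] topmean [0.5489 0.2749]
can 0.81 top 0.1149 circ [0.5584 0.2255] 0.0697 mid [0.558  0.2257] topmean [0.6093 0.2154]
jar 0.65 top 0.0176 circ [0.5502 0.2716] 0.048 mid [0.5507 0.2718] topmean [0.5395 0.2689]
battery_pack 0.85 top 0.0676 circ [0.5947 0.2725] 0.0446 mid [0.5925 0.2722] topmean [0.612 0.272]
bottle 0.66 top 0.1224 circ [0.5452 0.2679] 0.0099 mid [0.5447 0.2686] topmean [0.5462 0.2694]
can 0.87 top 0.1159 circ [0.6131 0.1978] 0.0174 mid [0.6128 0.1978] topmean [0.6135 0.1981]
jar 0.91 top 0.1126 circ [0.613  0.3385] 0.0241 mid [0.6107 0.3392] topmean [0.6113 0.3391]
battery_pack 0.86 top 0.071 circ [0.5969 0.2728] 0.0423 mid [0.597  0.2695] topmean [0.5903 0.263 ]
```

View pics/w1.png

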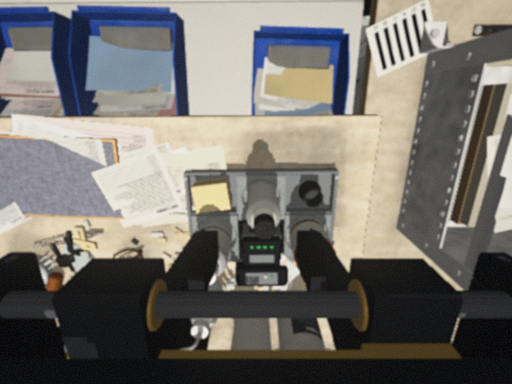

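carry_out(linear=[[0.025,0.002,0],[0.05,0.004,-0.01],[0.05,0.004,-0.03],[0.05,0.004,-0.06],[0.05,0.004,-0.08],[0.05,0.004,-0.095],[0.05,0.004,-0.1],[0.05,0.004,-0.1]], roll=[0,0,0,0,0,0,0,0])

```text
clock: 4.2
tool_pos: [0.544, 0.276, 0.157]
eef_rot: [-0.002, 1.0, -0.0, -0.001]
contact_force: [-0.0, 0.1, -0.1]
opening: 0.554
```

Run:
```python
from meas import *
p=snapshot('wrist'); save(p,'w2.png'); print(status.get_state()['tool_pos'])
meas(p,dict.fromkeys(['bottle']))
```

```text
[0.54465744 0.27640944 0.15814455]
bottle 0.93 top 0.1234 circ [0.5497 0.2746] 0.0124 mid [0.5497 0.2749] topmean [0.5489 0.2749]
```

View pics/w2.png

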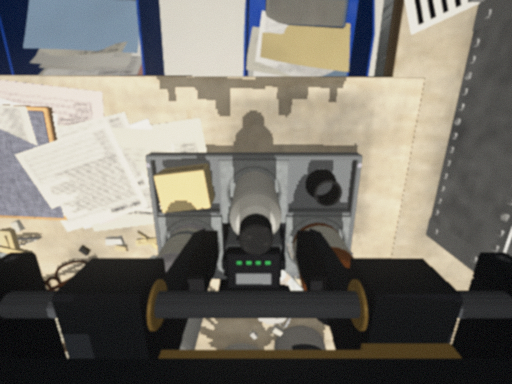

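The wrist view shows the cap at (257,233) between the fingers, and the measured centre is (0.549, 0.2748). I'll go down now.

carry_out(linear=[[0.0045,-0.0015,-0.01],[0.0045,-0.0015,-0.025],[0.0045,-0.0015,-0.036],[0.0045,-0.0015,-0.04],[0.0045,-0.0015,-0.04]], roll=[0,0,0,0,0])

```text
clock: 4.72
tool_pos: [0.5492, 0.2749, 0.1179]
eef_rot: [-0.002, 1.0, 0.0, -0.0]
contact_force: [-0.0, -0.3, 0.4]
opening: 0.548
```

carry_out(linear=[[0,0,0],[0,0,0],[0,0,0],[0,0,0],[0,0,0]], roll=[0,0,0,0,0], gripper=0.05)

```text
clock: 5.13
tool_pos: [0.5495, 0.2749, 0.1185]
eef_rot: [-0.002, 1.0, 0.0, 0.0]
contact_force: [-0.3, -0.6, 1.8]
opening: 0.27
```

carry_out(linear=[[0,0,0.002],[0,0,0.006],[0,0,0.015],[0,0,0.03],[0,0,0.05],[0,0,0.08],[0,0,0.1],[0,0,0.1]], roll=[0,0,0,0,0,0,0,0])

```text
clock: 5.8
tool_pos: [0.5518, 0.2766, 0.2236]
eef_rot: [-0.002, 1.0, 0.003, 0.004]
contact_force: [-0.2, 0.7, -1.4]
opening: 0.272
```

Run:
```python
from meas import *
p=snapshot('scene'); save(p,'s3.png'); s=status.get_state(); print(s['tool_pos'],s['opening'],s['contact_force'])
meas(p,dict.fromkeys(['bottle']))
p=snapshot('top'); b=cut_out(p,'well_bottle')
for r in b[:2]: print(r['confidence'],r['pixel'],w(p,*r['pixel']))
C=cloud(p); P=C.reshape(-1,3)
# board refine by grey colour mask
r=cut_out(p,'board_top')[0]
```

```text
[0.55075699 0.27582867 0.22121294] 0.27816982947664937 [-0.10683937 -0.46663815 -1.60968063]
bottle 0.77 top 0.2268 circ [0.5489 0.2746] 0.0118 mid [0.5468 0.2748] topmean [0.5451 0.2758]
0.63 [171.4, 212.0] [0.52670443 0.27751471 0.00549402]
```

View pics/s3.png

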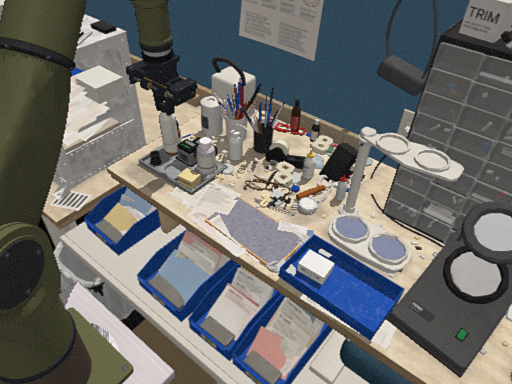

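The bottle is lifted and upright. I'll carry it to the board.

carry_out(linear=[[-0.002,-0.02,0.01],[-0.004,-0.055,0.01],[-0.005,-0.095,0.01],[-0.005,-0.135,0.01],[-0.005,-0.175,0.01],[-0.005,-0.215,0.01],[-0.005,-0.255,0.01],[-0.005,-0.285,0]], roll=[0,0,0,0,0,0,0,0])

```text
clock: 6.72
tool_pos: [0.5435, -0.0149, 0.217]
eef_rot: [-0.001, 1.0, -0.001, -0.001]
contact_force: [0.8, 0.1, -2.1]
opening: 0.271
```

carry_out(linear=[[0,-0.02,0],[0,-0.04,-0.01],[0,-0.045,-0.03],[0,-0.045,-0.055],[0,-0.045,-0.07],[0,-0.045,-0.08],[0,-0.045,-0.085],[0,-0.045,-0.085]], roll=[0,0,0,0,0,0,0,0])

```text
clock: 7.38
tool_pos: [0.5428, -0.0596, 0.1308]
eef_rot: [-0.001, 1.0, -0.001, -0.002]
contact_force: [-0.3, -0.2, -0.6]
opening: 0.275
```

Run:
```python
from meas import *
p=snapshot('wrist'); save(p,'w4.png'); 
for i in range(3):
    s=status.get_state(); print(s['tool_pos'],s['opening'],s['contact_force'])
p=snapshot('scene'); save(p,'s4.png')
```

```text
[ 0.54339213 -0.05965019  0.13169407] 0.27130238472351914 [-0.11525874 -0.96869779 -0.9327392 ]
[ 0.54339213 -0.05965019  0.13169407] 0.27130238472351914 [-0.11525874 -0.96869779 -0.9327392 ]
[ 0.54339213 -0.05965019  0.13169407] 0.27130238472351914 [-0.11525874 -0.96869779 -0.9327392 ]
```

View pics/s4.png

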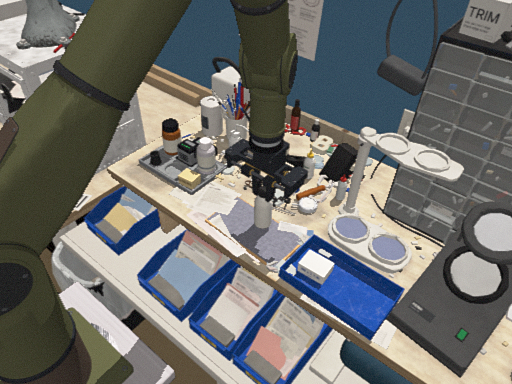

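View pics/w4.png

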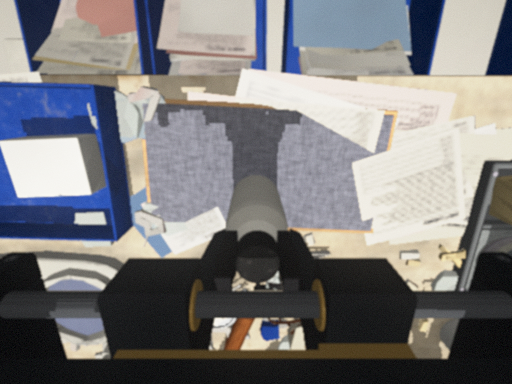

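Run:
```python
from meas import *
p=snapshot('wrist')
for u,v in [(147,110),(390,112),(372,230),(150,215),(378,150),(300,112),(225,225),(195,212),(355,165),(340,128)]: print((u,v),w(p,u,v,.010).round(3),w(p,u,v).round(3))
```

```text
(147, 110) [ 0.467 -0.159  0.01 ] [ 0.467 -0.157  0.014]
(390, 112) [0.469 0.06  0.01 ] [0.469 0.061 0.009]
(372, 230) [0.586 0.06  0.01 ] [0.587 0.061 0.009]
(150, 215) [ 0.57  -0.169  0.01 ] [ 0.568 -0.168  0.013]
(378, 150) [0.503 0.054 0.01 ] [0.503 0.054 0.011]
(300, 112) [ 0.469 -0.021  0.01 ] [ 0.469 -0.021  0.009]
(225, 225) [ 0.581 -0.093  0.01 ] [ 0.54  -0.081  0.096]
(195, 212) [ 0.566 -0.123  0.01 ] [ 0.566 -0.123  0.01 ]
(355, 165) [0.517 0.034 0.01 ] [0.517 0.033 0.014]
(340, 128) [0.483 0.017 0.01 ] [0.483 0.016 0.011]
```

carry_out(linear=[[0,-0.01,-0.002],[0,-0.01,-0.005],[0,-0.01,-0.008],[0,-0.01,-0.01],[0,-0.01,-0.01],[0,-0.01,-0.01]], roll=[0,0,0,0,0,0])

```text
clock: 8.03
tool_pos: [0.544, -0.0695, 0.1226]
eef_rot: [-0.001, 1.0, -0.001, -0.0]
contact_force: [-0.4, 0.3, -1.0]
opening: 0.272
```

carry_out(linear=[[0,0,-0.001],[0,0,-0.002],[0,0,-0.003],[0,0,-0.003]], roll=[0,0,0,0])

```text
clock: 8.37
tool_pos: [0.5458, -0.0693, 0.1214]
eef_rot: [-0.001, 1.0, -0.001, 0.002]
contact_force: [-0.9, -0.2, 11.6]
opening: 0.276
```

Contact at 11.6 N, so the bottle is standing. Releasing.

carry_out(linear=[[0,0,0.001],[0,0,0.001],[0,0,0.001],[0,0,0.001]], roll=[0,0,0,0], gripper=0.5)

```text
clock: 8.7
tool_pos: [0.5456, -0.0692, 0.1222]
eef_rot: [-0.001, 1.0, -0.001, 0.002]
contact_force: [-1.2, -0.1, 0.5]
opening: 0.498
```

carry_out(linear=[[0,0,0.01],[0,0,0.04],[0,0,0.07],[0,0,0.1],[0.01,0.03,0.1],[0.02,0.07,0.1],[0.03,0.11,0.1],[0.04,0.15,0.1]], roll=[0,0,0,0,0,0,0,0], gripper=0.65)

```text
clock: 9.37
tool_pos: [0.5858, 0.082, 0.2231]
eef_rot: [-0.001, 1.0, -0.001, 0.002]
contact_force: [0.5, 0.2, -1.0]
opening: 0.652
```

Run:
```python
from meas import *
s=status.get_state(); print(s['tool_pos'])
p=snapshot('top'); save(p,'t5.png'); meas(p,dict.fromkeys(['bottle','can','jar']))
p=snapshot('scene'); meas(p,dict.fromkeys(['bottle','can','jar']))
```

```text
[0.58582717 0.08204413 0.22313167]
jar 0.86 top 0.1132 circ [0.6125 0.3427] 0.0244 mid [0.6132 0.3422] topmean [0.6136 0.3418]
bottle 0.56 top 0.1259 circ [ 0.5423 -0.0708] 0.013 mid [ 0.5421 -0.0713] topmean [ 0.5422 -0.072 ]
can 0.87 top 0.1154 circ [0.6129 0.1967] 0.0159 mid [0.6107 0.1963] topmean [0.6098 0.1971]
jar 0.68 top 0.1123 circ [0.6116 0.3405] 0.0234 mid [0.6105 0.3392] topmean [0.6121 0.3399]
```

View pics/t5.png

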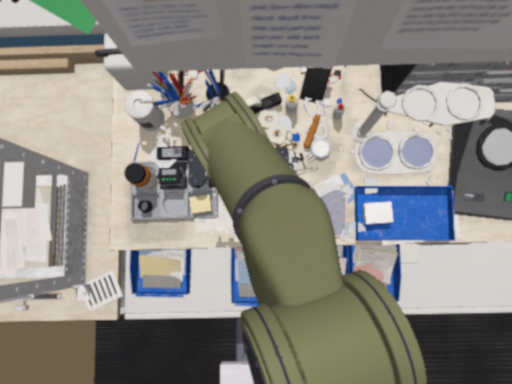

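carry_out(linear=[[0.005,0.03,0],[0.01,0.065,0],[0.02,0.1,0],[0.025,0.118,-0.01],[0.025,0.118,-0.03],[0.025,0.118,-0.05],[0.025,0.118,-0.06],[0.025,0.118,-0.06]], roll=[0,0,0,0,0,0,0,0])

```text
clock: 10.43
tool_pos: [0.609, 0.194, 0.1597]
eef_rot: [0.001, 1.0, -0.004, -0.001]
contact_force: [-0.3, -0.3, 0.5]
opening: 0.649
```

Run:
```python
from meas import *
p=snapshot('wrist'); save(p,'w6.png'); print(status.get_state()['tool_pos'])
meas(p,dict.fromkeys(['can','battery_pack']))
for r in tip_of(p,'well_bottle')[:2]: print(r,w(p,*r['pixel']))
```

```text
[0.60994591 0.19455993 0.16133235]
can 0.65 top 0.116 circ [0.6141 0.2012] 0.0166 mid [0.6141 0.2013] topmean [0.6136 0.201 ]
battery_pack 0.71 top 0.0677 circ [0.6139 0.2721] 0.0316 mid [0.6137 0.2721] topmean [0.6132 0.2721]
{'pixel': [333.3, 126.0], 'confidence': 0.61} [0.54870976 0.27191349 0.0069295 ]
```

View pics/w6.png

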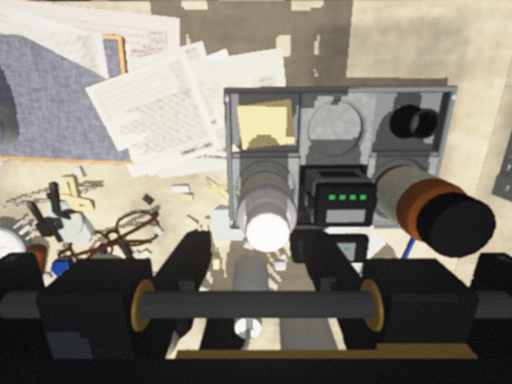

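The cap is at (268,232), with its centre at (0.614, 0.201). The empty bottle well is visible at (334,126).

carry_out(linear=[[0.004,0.0065,-0.005],[0.004,0.0065,-0.02],[0.004,0.0065,-0.038],[0.004,0.0065,-0.048],[0.004,0.0065,-0.051],[0.004,0.0065,-0.051]], roll=[0,0,0,0,0,0])

```text
clock: 11.13
tool_pos: [0.6151, 0.2026, 0.112]
eef_rot: [0.001, 1.0, -0.002, 0.002]
contact_force: [0.2, 0.6, -0.4]
opening: 0.649
```

carry_out(linear=[[0,0,0],[0,0,0],[0,0,0],[0,0,0],[0,0,0]], roll=[0,0,0,0,0], gripper=0.1)

```text
clock: 11.55
tool_pos: [0.6156, 0.2024, 0.1127]
eef_rot: [0.001, 1.0, -0.002, 0.002]
contact_force: [-0.7, -1.0, 3.1]
opening: 0.377
```

carry_out(linear=[[0,0,0.002],[0,0,0.006],[0,0,0.015],[0,0,0.03],[0,0,0.05],[0,0,0.08],[0,0,0.11],[0,0,0.12]], roll=[0,0,0,0,0,0,0,0])

```text
clock: 12.22
tool_pos: [0.6175, 0.2036, 0.2379]
eef_rot: [0.001, 1.0, -0.0, 0.006]
contact_force: [0.5, 0.8, -1.5]
opening: 0.373
```

Run:
```python
from meas import *
print(status.get_state()['tool_pos'])
p=snapshot('scene'); save(p,'s7.png'); meas(p,dict.fromkeys(['can','bottle']))
```

```text
[0.61752557 0.20362672 0.23787925]
can 0.85 top 0.2405 circ [0.6137 0.2004] 0.0156 mid [0.6121 0.2006] topmean [0.612  0.2026]
bottle 0.85 top 0.1259 circ [ 0.5428 -0.0719] 0.0124 mid [ 0.5427 -0.0717] topmean [ 0.5425 -0.0716]
```

View pics/s7.png

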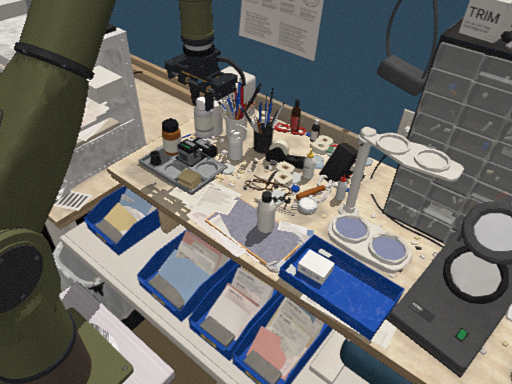

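carry_out(linear=[[-0.015,-0.02,0.005],[-0.035,-0.05,0.01],[-0.055,-0.08,0.01],[-0.075,-0.11,0.01],[-0.095,-0.14,0.01],[-0.11,-0.17,0.01],[-0.12,-0.205,0.01],[-0.12,-0.245,0.01]], roll=[0,0,0,0,0,0,0,0])

```text
clock: 13.03
tool_pos: [0.4916, -0.0427, 0.2415]
eef_rot: [-0.001, 1.0, -0.002, -0.0]
contact_force: [0.5, -0.2, -1.8]
opening: 0.377
```

carry_out(linear=[[0,-0.02,0],[0,-0.05,0],[0,-0.075,-0.01],[0,-0.085,-0.035],[0,-0.085,-0.06],[0,-0.085,-0.085],[0,-0.085,-0.105],[0,-0.085,-0.11]], roll=[0,0,0,0,0,0,0,0])

```text
clock: 13.7
tool_pos: [0.4883, -0.1272, 0.1274]
eef_rot: [-0.001, 1.0, -0.001, -0.004]
contact_force: [-0.5, 0.2, -2.3]
opening: 0.374
```

Run:
```python
from meas import *
s=status.get_state();print(s['tool_pos'],s['contact_force'])
p=snapshot('scene'); save(p,'s8.png'); meas(p,dict.fromkeys(['can','bottle']))
```

```text
[ 0.48834722 -0.12724723  0.12739   ] [-0.48219774  0.22563757 -2.271794  ]
can 0.98 top 0.1309 circ [ 0.4831 -0.1288] 0.0166 mid [ 0.4824 -0.1288] topmean [ 0.4826 -0.1279]
```

View pics/s8.png

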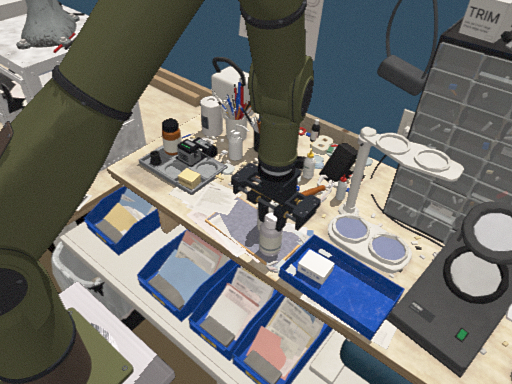

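carry_out(linear=[[0.005,0,-0.001],[0.01,0,-0.003],[0.01,0,-0.006],[0.01,0,-0.009],[0.01,0,-0.011],[0.01,0,-0.013],[0.01,0,-0.014],[0.01,0,-0.014]], roll=[0,0,0,0,0,0,0,0])

```text
clock: 14.52
tool_pos: [0.5006, -0.1274, 0.1167]
eef_rot: [-0.001, 1.0, -0.001, -0.002]
contact_force: [-0.1, -0.2, -1.4]
opening: 0.375
```

carry_out(linear=[[0,0,-0.001],[0,0,-0.002],[0,0,-0.003],[0,0,-0.003]], roll=[0,0,0,0])

```text
clock: 14.85
tool_pos: [0.5012, -0.1278, 0.1154]
eef_rot: [-0.001, 1.0, -0.002, -0.001]
contact_force: [-2.1, -0.7, 13.8]
opening: 0.371
```

Contact. Releasing the can and moving to the jar.

carry_out(linear=[[0,0,0.001],[0,0,0.001],[0,0,0.001],[0,0,0.001]], roll=[0,0,0,0], gripper=0.6)

```text
clock: 15.18
tool_pos: [0.5012, -0.1277, 0.1163]
eef_rot: [-0.001, 1.0, -0.002, -0.001]
contact_force: [-0.8, -0.3, 0.3]
opening: 0.594
```

carry_out(linear=[[0,0,0.01],[0,0,0.04],[0,0,0.08],[0,0,0.115],[0.01,0.03,0.12],[0.02,0.07,0.12],[0.03,0.11,0.12],[0.04,0.15,0.12]], roll=[0,0,0,0,0,0,0,0], gripper=0.78)

```text
clock: 15.85
tool_pos: [0.5414, 0.0235, 0.2373]
eef_rot: [-0.0, 1.0, -0.002, -0.0]
contact_force: [0.7, -0.1, 0.2]
opening: 0.78
```

carry_out(linear=[[0.008,0.03,0],[0.016,0.07,0],[0.024,0.11,0],[0.032,0.15,0],[0.04,0.19,0],[0.048,0.23,0],[0.056,0.27,0],[0.062,0.3,0]], roll=[0,0,0,0,0,0,0,0])

```text
clock: 16.52
tool_pos: [0.6026, 0.3279, 0.2378]
eef_rot: [-0.002, 1.0, -0.001, -0.0]
contact_force: [-0.1, 1.2, 0.1]
opening: 0.779
```

Run:
```python
from meas import *
s=status.get_state();print(s['tool_pos'],s['contact_force'])
p=snapshot('scene'); save(p,'s9.png'); meas(p,dict.fromkeys(['can','bottle']))
p=snapshot('wrist'); save(p,'w9.png'); meas(p,dict.fromkeys(['jar','battery_pack']))
```

```text
[0.60255469 0.32792329 0.23781788] [-0.07895115  1.18616793  0.10049333]
can 0.82 top 0.1188 circ [ 0.4974 -0.1304] 0.0167 mid [ 0.4976 -0.1298] topmean [ 0.4976 -0.1304]
jar 0.59 top 0.1124 circ [0.6144 0.3441] 0.0245 mid [0.6142 0.3441] topmean [0.6138 0.3442]
battery_pack 0.66 top 0.0676 circ [0.6133 0.2726] 0.0319 mid [0.6141 0.2726] topmean [0.613  0.2727]
```

View pics/s9.png

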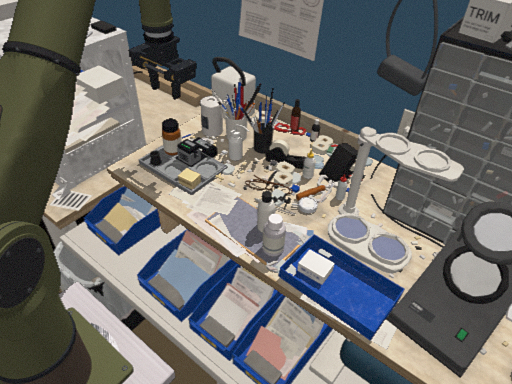

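View pics/w9.png

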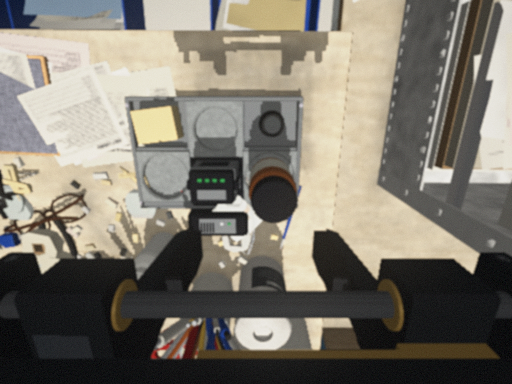

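carry_out(linear=[[0.006,0.008,-0.01],[0.0115,0.016,-0.035],[0.0115,0.016,-0.065],[0.0115,0.016,-0.09],[0.0115,0.016,-0.1],[0.0115,0.016,-0.1]], roll=[0,0,0,0,0,0])

```text
clock: 17.32
tool_pos: [0.614, 0.3349, 0.1339]
eef_rot: [0.001, 1.0, -0.005, -0.003]
contact_force: [0.1, -1.0, 1.1]
opening: 0.78
```

Run:
```python
from meas import *
s=status.get_state();print(s['tool_pos'],s['contact_force'])
p=snapshot('wrist'); save(p,'w10.png'); meas(p,dict.fromkeys(['jar','battery_pack']))
```

```text
[0.61404004 0.33488918 0.1339442 ] [ 0.13071569 -1.04378654  1.07657841]
jar 0.76 top 0.1122 circ [0.6142 0.344 ] 0.0245 mid [0.614  0.3445] topmean [0.6132 0.3443]
battery_pack 0.82 top 0.0675 circ [0.6129 0.273 ] 0.0314 mid [0.6133 0.2735] topmean [0.612  0.2731]
```

View pics/w10.png

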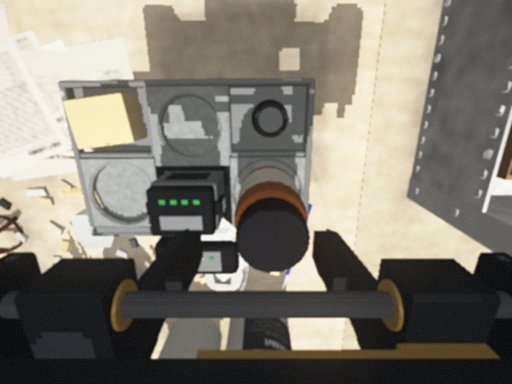

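The lid is at (272,235). The y is still 9 mm short, so I'll correct it above the lid before going down.

carry_out(linear=[[0,0.005,0.005],[0,0.009,0.005],[0,0.009,-0.002],[0,0.009,-0.012],[0,0.009,-0.022],[0,0.009,-0.027],[0,0.009,-0.027],[0,0.009,-0.027]], roll=[0,0,0,0,0,0,0,0])

```text
clock: 18.13
tool_pos: [0.616, 0.346, 0.1109]
eef_rot: [0.001, 1.0, -0.003, 0.0]
contact_force: [0.4, -0.7, 0.6]
opening: 0.779
```

carry_out(linear=[[0,0,0],[0,0,0],[0,0,0],[0,0,0],[0,0,0]], roll=[0,0,0,0,0], gripper=0.3)

```text
clock: 18.55
tool_pos: [0.6162, 0.3458, 0.1112]
eef_rot: [0.001, 1.0, -0.003, 0.0]
contact_force: [-0.8, -1.1, 0.3]
opening: 0.538
```

carry_out(linear=[[0,0,0.002],[0,0,0.006],[0,0,0.015],[0,0,0.03],[0,0,0.06],[0,0,0.09],[0,0,0.12],[0,0,0.13]], roll=[0,0,0,0,0,0,0,0])

```text
clock: 19.22
tool_pos: [0.6181, 0.3475, 0.2471]
eef_rot: [0.002, 1.0, -0.0, 0.004]
contact_force: [0.3, 0.3, -0.6]
opening: 0.538
```

Run:
```python
from meas import *
s=status.get_state();print(s['tool_pos'],s['contact_force'])
p=snapshot('scene'); save(p,'s11.png'); meas(p,dict.fromkeys(['jar']))
```

```text
[0.61813087 0.34746714 0.24710663] [ 0.33818959  0.32767408 -0.60073156]
jar 0.71 top 0.2477 circ [0.6099 0.3456] 0.0249 mid [0.6119 0.3456] topmean [0.6103 0.347 ]
```

View pics/s11.png

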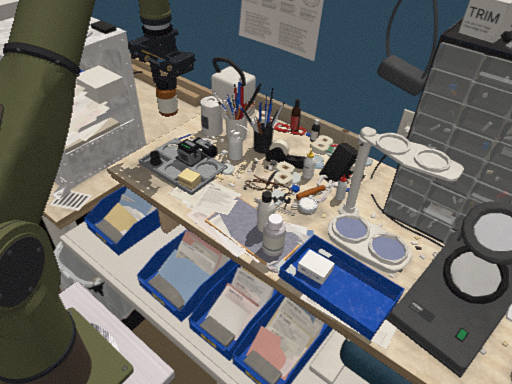

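carry_out(linear=[[-0.005,-0.02,0],[-0.015,-0.055,0],[-0.025,-0.095,0],[-0.035,-0.135,0],[-0.045,-0.175,0],[-0.055,-0.21,0],[-0.065,-0.24,0],[-0.07,-0.26,0]], roll=[0,0,0,0,0,0,0,0])

```text
clock: 19.98
tool_pos: [0.5443, 0.0817, 0.2418]
eef_rot: [0.003, 1.0, -0.003, -0.0]
contact_force: [0.2, -0.3, -2.9]
opening: 0.54
```

carry_out(linear=[[-0.005,-0.02,0],[-0.01,-0.045,-0.01],[-0.012,-0.06,-0.03],[-0.012,-0.065,-0.055],[-0.012,-0.065,-0.08],[-0.012,-0.065,-0.1],[-0.012,-0.065,-0.11],[-0.012,-0.065,-0.11]], roll=[0,0,0,0,0,0,0,0])

```text
clock: 20.65
tool_pos: [0.5297, 0.0166, 0.1287]
eef_rot: [0.003, 1.0, -0.003, -0.004]
contact_force: [-0.3, -0.1, -1.8]
opening: 0.539
```

carry_out(linear=[[0,0,0],[0,0,0]], roll=[0,0])

```text
clock: 20.82
tool_pos: [0.5295, 0.0168, 0.1288]
eef_rot: [0.003, 1.0, -0.003, -0.004]
contact_force: [0.9, -0.0, -2.7]
opening: 0.537
```

Run:
```python
from meas import *
s=status.get_state();print(s['tool_pos'],s['contact_force'])
p=snapshot('scene'); save(p,'s12.png'); meas(p,dict.fromkeys(['jar']))
```

```text
[0.5295186  0.01676038 0.1288011 ] [ 0.92429505 -0.0418144  -2.67936926]
jar 0.85 top 0.13 circ [0.5264 0.0143] 0.0239 mid [0.5222 0.0142] topmean [0.5208 0.0158]
```

View pics/s12.png

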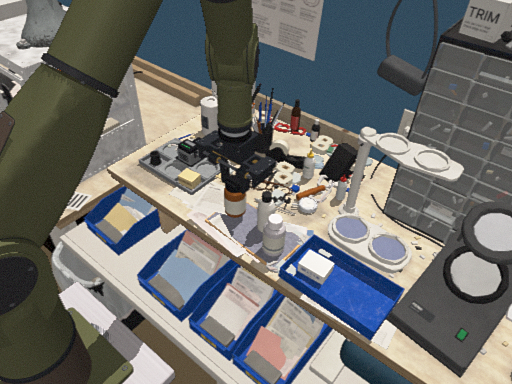

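carry_out(linear=[[0.003,0,-0.003],[0.005,0,-0.007],[0.005,0,-0.011],[0.005,0,-0.013],[0.005,0,-0.014],[0.005,0,-0.014],[0.005,0,-0.014]], roll=[0,0,0,0,0,0,0])

```text
clock: 21.5
tool_pos: [0.5352, 0.0168, 0.1154]
eef_rot: [0.003, 1.0, -0.003, -0.003]
contact_force: [0.1, 0.7, -1.9]
opening: 0.538
```

carry_out(linear=[[0,0,-0.001],[0,0,-0.002],[0,0,-0.003],[0,0,-0.004],[0,0,-0.004]], roll=[0,0,0,0,0])

```text
clock: 21.92
tool_pos: [0.536, 0.0164, 0.1139]
eef_rot: [0.003, 1.0, -0.004, -0.002]
contact_force: [-3.3, -1.2, 18.8]
opening: 0.539
```

carry_out(linear=[[0,0,0.002],[0,0,0.002],[0,0,0.002],[0,0,0.002]], roll=[0,0,0,0], gripper=0.68)

```text
clock: 22.25
tool_pos: [0.5361, 0.0165, 0.1157]
eef_rot: [0.003, 1.0, -0.004, -0.002]
contact_force: [0.3, 0.1, -0.5]
opening: 0.68
```

carry_out(linear=[[0,0,0.01],[0,0,0.04],[0,0,0.07],[0,0,0.09],[0.01,0.03,0.09],[0.02,0.07,0.09],[0.03,0.11,0.09],[0.04,0.15,0.09]], roll=[0,0,0,0,0,0,0,0])

```text
clock: 22.92
tool_pos: [0.5763, 0.1678, 0.2065]
eef_rot: [0.004, 1.0, -0.004, -0.002]
contact_force: [0.6, 0.4, -0.1]
opening: 0.679
```

carry_out(linear=[[0.005,0.03,0],[0.01,0.06,0],[0.02,0.08,0],[0.02,0.1,0],[0.02,0.105,0],[0.02,0.105,0]], roll=[0,0,0,0,0,0], gripper=0.97)

```text
clock: 23.42
tool_pos: [0.5953, 0.2749, 0.2066]
eef_rot: [0.002, 1.0, -0.003, -0.002]
contact_force: [0.5, -1.1, -0.2]
opening: 0.971
```

Run:
```python
from meas import *
s=status.get_state();print(s['tool_pos'],s['eef_rot'])
p=snapshot('scene'); save(p,'s13.png'); meas(p,dict.fromkeys(['jar','can','bottle']))
p=snapshot('wrist'); save(p,'w13.png'); meas(p,dict.fromkeys(['battery_pack']))
np.savez('w13.npz',**{k:v for k,v in p.items()})
for q in ['well_bottle','well_can','well_jar']:
    for r in tip_of(p,q)[:3]: print(q,r['confidence'],r['pixel'],w(p,*r['pixel'],.007))
# pack outline
C=cloud(p); P=C.reshape(-1,3)
m=(P[:,2]>.060)&(P[:,2]<.075)&(abs(P[:,0]-.613)<.05)&(abs(P[:,1]-.272)<.05)
print(cv2.minAreaRect(P[m][:,:2].astype(np.float32)))
```

```text
[0.59532529 0.2748988  0.20655603] [ 0.00200489  0.99999104 -0.00311336 -0.00205287]
jar 0.66 top 0.1154 circ [0.5316 0.0127] 0.0246 mid [0.5307 0.012 ] topmean [0.5311 0.0137]
can 0.83 top 0.1188 circ [ 0.498  -0.1306] 0.0172 mid [ 0.4981 -0.1301] topmean [ 0.4973 -0.1306]
bottle 0.57 top 0.1262 circ [ 0.543  -0.0717] 0.0127 mid [ 0.5432 -0.0719] topmean [ 0.542  -0.0716]
battery_pack 0.59 top 0.0677 circ [0.6122 0.2729] 0.0315 mid [0.6136 0.2724] topmean [0.6128 0.2726]
well_bottle 0.59 [261.3, 134.1] [0.54889302 0.27475606 0.007     ]
well_can 0.72 [203.5, 186.5] [0.61470223 0.19962293 0.007     ]
well_jar 0.55 [316.7, 184.2] [0.6128587  0.34553806 0.007     ]
((0.613799512386322, 0.2723141014575958), (0.0410337969660759, 0.05303671956062317), 0.47854673862457275)
```

View pics/w13.png

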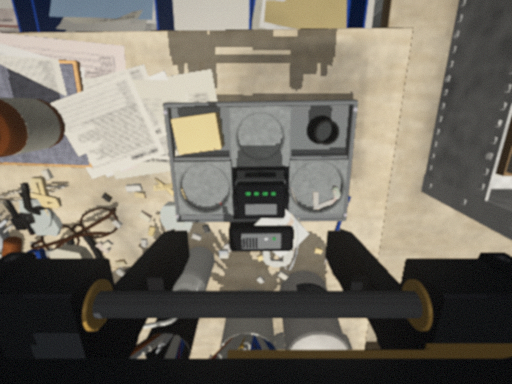

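View pics/s13.png

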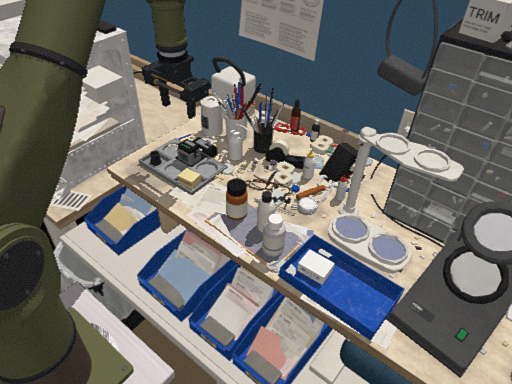

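Run:
```python
from h import *
p=dict(np.load('w13.npz'))
a=p['img'][90:260,150:380,::-1]; cv2.imwrite('pics/w13z.png',cv2.resize(a,None,fx=3.4,fy=3.4,interpolation=cv2.INTER_CUBIC))
C=cloud(p)
for n,x,y,R in [('b',.549,.275,.027),('c',.6145,.2005,.031),('j',.6135,.345,.0325)]:
    # points at well floor depth -> circle
    d=np.hypot(C[...,0]-x,C[...,1]-y); m=(d<.034)&(C[...,2]<.0115)
    q=C[m]; print(n,m.sum(),np.median(q[:,2]),cv2.minEnclosingCircle(q[:,:2].astype(np.float32)), 'high pts',((d<R-.004)&(C[...,2]>.012)).sum(), np.nanmax(C[...,2][d<R-.004]))
    d2=(d>.036)&(d<.045); print('rim z',np.nanmedian(C[d2][:,2]))
```

```text
b 1599 0.0071757725129526495 ((0.551141083240509, 0.2723637819290161), 0.027134140953421593) high pts 720 0.2709617328568816
rim z 0.2695357710072538
c 1715 0.007116041232217485 ((0.6153882741928101, 0.20075003802776337), 0.030952775850892067) high pts 619 0.26508947518954357
rim z 0.27570284279551116
j 1837 0.0073760737716862534 ((0.6142542958259583, 0.34379738569259644), 0.032523855566978455) high pts 487 0.26063116492936667
rim z 0.2747712131612389
```

View pics/w13z.png

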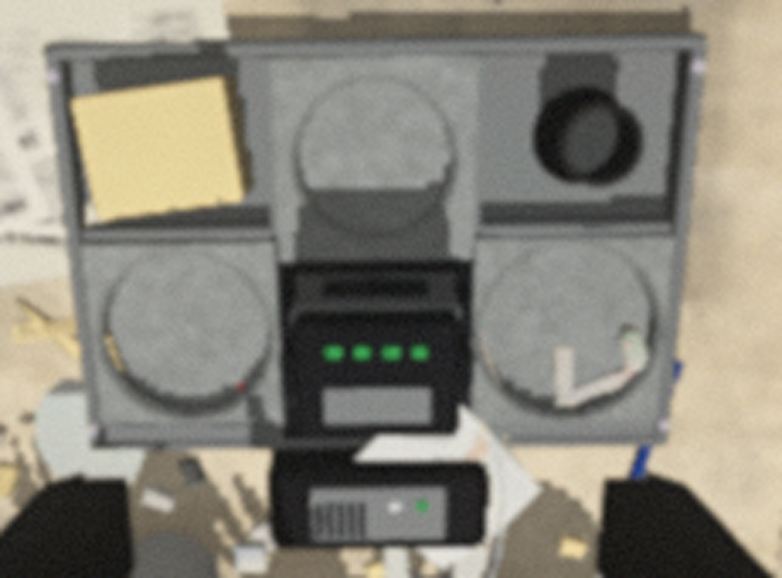

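The bright bits in the jar well are light patches: the depth there is flat at 7 mm. All three containers stand upright on the board. Now I'll go down onto the pack.

carry_out(linear=[[0.009,-0.001,-0.01],[0.018,-0.0025,-0.035],[0.018,-0.0025,-0.06],[0.018,-0.0025,-0.085],[0.018,-0.0025,-0.1],[0.018,-0.0025,-0.11],[0.018,-0.0025,-0.11],[0.018,-0.0025,-0.11]], roll=[0,0,0,0,0,0,0,0])

```text
clock: 24.53
tool_pos: [0.6148, 0.2694, 0.0963]
eef_rot: [0.004, 1.0, -0.004, -0.002]
contact_force: [1.4, 0.7, 0.1]
opening: 0.969
```

Run:
```python
from meas import *
s=status.get_state();print(s['tool_pos'],s['eef_rot'])
p=snapshot('wrist'); save(p,'w14.png'); meas(p,dict.fromkeys(['battery_pack']))
C=cloud(p); P=C.reshape(-1,3)
m=(P[:,2]>.060)&(P[:,2]<.075)&(abs(P[:,0]-.613)<.05)&(abs(P[:,1]-.272)<.035)
print(cv2.minAreaRect(P[m][:,:2].astype(np.float32)))
```

```text
[0.61479879 0.26935829 0.0962716 ] [ 0.00421272  0.99998177 -0.00399555 -0.00165785]
battery_pack 0.79 top 0.0676 circ [0.6131 0.2725] 0.0316 mid [0.6139 0.2726] topmean [0.6128 0.2727]
((0.6138642430305481, 0.2727009057998657), (0.04142548516392708, 0.053197115659713745), 0.3584187924861908)
```

View pics/w14.png

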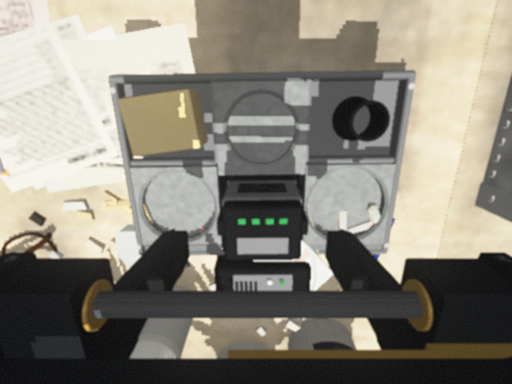

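carry_out(linear=[[-0.001,0.0035,-0.003],[-0.001,0.0035,-0.012],[-0.001,0.0035,-0.025],[-0.001,0.0035,-0.038],[-0.001,0.0035,-0.047],[-0.001,0.0035,-0.05],[-0.001,0.0035,-0.05],[-0.001,0.0035,-0.05]], roll=[0,0,0,0,0,0,0,0])

```text
clock: 25.3
tool_pos: [0.6144, 0.2734, 0.0474]
eef_rot: [0.004, 1.0, -0.003, -0.001]
contact_force: [0.2, -0.1, -0.2]
opening: 0.97
```

carry_out(linear=[[0,0,0],[0,0,0],[0,0,0],[0,0,0],[0,0,0],[0,0,0],[0,0,0],[0,0,0]], roll=[0,0,0,0,0,0,0,0], gripper=0.5, grip_force=30)

```text
clock: 25.97
tool_pos: [0.6147, 0.273, 0.0479]
eef_rot: [0.004, 1.0, -0.004, -0.0]
contact_force: [-0.5, -2.1, 5.4]
opening: 0.632
```

The opening is 0.632 (56 mm), so both buttons are flush. Lifting gently.

carry_out(linear=[[0,0,0.002],[0,0,0.004],[0,0,0.007],[0,0,0.01],[0,0,0.015],[0,0,0.02],[0,0,0.025]], roll=[0,0,0,0,0,0,0])

```text
clock: 26.55
tool_pos: [0.6148, 0.2731, 0.0735]
eef_rot: [0.004, 1.0, -0.004, -0.0]
contact_force: [0.2, 0.4, -2.0]
opening: 0.633
```

carry_out(linear=[[0,0,0.01],[0,0,0.03],[0,0,0.06],[0,0,0.09],[0,0,0.12],[0,0,0.13],[0,0,0.13]], roll=[0,0,0,0,0,0,0])

```text
clock: 27.13
tool_pos: [0.6165, 0.2742, 0.2072]
eef_rot: [0.004, 1.0, -0.002, 0.003]
contact_force: [-0.1, -0.4, -1.9]
opening: 0.63
```

Run:
```python
from meas import *
s=status.get_state();print(s['tool_pos'],s['eef_rot'],s['opening'])
p=snapshot('scene'); save(p,'s15.png'); meas(p,dict.fromkeys(['battery_pack','carton']))
p=snapshot('top'); save(p,'t15.png'); meas(p,dict.fromkeys(['battery_pack','carton','jar','can','bottle']))
```

```text
[0.61646213 0.27421164 0.20724873] [ 0.00448756  0.99998463 -0.0018221   0.00269719] 0.6303036012870007
battery_pack 0.72 top 0.2265 circ [0.5995 0.2611] 0.0414 mid [0.6017 0.2611] topmean [0.6061 0.2714]
carton 0.68 top 0.0419 circ [ 0.5105 -0.2409] 0.0394 mid [ 0.5104 -0.2412] topmean [ 0.5116 -0.2406]
jar 0.7 top 0.0424 circ [ 0.5079 -0.3041] 0.1344 mid [ 0.5085 -0.3046] topmean [ 0.5054 -0.3066]
can 0.86 top 0.1207 circ [ 0.4976 -0.1289] 0.0168 mid [ 0.4971 -0.1284] topmean [ 0.4965 -0.1284]
bottle 0.65 top 0.1276 circ [ 0.5424 -0.0699] 0.0123 mid [ 0.5422 -0.0695] topmean [ 0.5426 -0.0703]
```

View pics/s15.png

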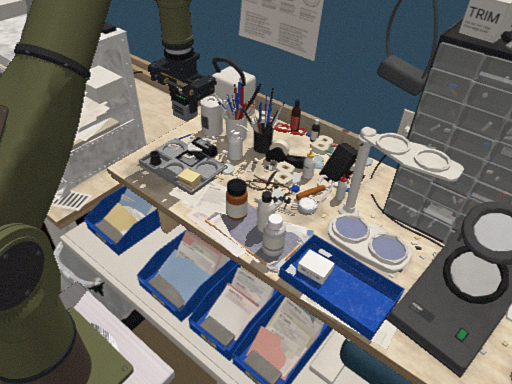

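carry_out(linear=[[-0.005,-0.02,0.01],[-0.015,-0.055,0.015],[-0.025,-0.095,0.015],[-0.035,-0.13,0.015],[-0.045,-0.165,0.015],[-0.055,-0.2,0.015],[-0.06,-0.235,0.015],[-0.065,-0.27,0.015]], roll=[0,0,0,0,0,0,0,0])

```text
clock: 28.25
tool_pos: [0.5486, 0.0014, 0.2173]
eef_rot: [0.004, 1.0, -0.004, -0.001]
contact_force: [0.7, -1.0, -2.3]
opening: 0.633
```

carry_out(linear=[[-0.005,-0.035,0],[-0.01,-0.07,0],[-0.015,-0.105,0],[-0.02,-0.14,0],[-0.025,-0.175,0],[-0.03,-0.21,0],[-0.035,-0.245,0],[-0.04,-0.275,0]], roll=[0,0,0,0,0,0,0,0])

```text
clock: 28.92
tool_pos: [0.5078, -0.2766, 0.2171]
eef_rot: [0.005, 1.0, -0.004, -0.001]
contact_force: [0.6, -0.3, -2.0]
opening: 0.631
```

carry_out(linear=[[0,-0.025,0],[0,-0.05,0],[0,-0.065,0],[0,-0.07,0],[0,-0.07,0],[0,-0.07,0]], roll=[0,0,0,0,0,0])

```text
clock: 29.42
tool_pos: [0.5081, -0.3452, 0.2168]
eef_rot: [0.004, 1.0, -0.004, -0.001]
contact_force: [0.4, 0.1, -1.8]
opening: 0.633
```

Run:
```python
from meas import *
s=status.get_state();print(s['tool_pos'],s['eef_rot'],s['opening'],s['contact_force'])
p=snapshot('scene'); save(p,'s16.png'); meas(p,dict.fromkeys(['battery_pack','carton']))
p=snapshot('wrist'); save(p,'w16.png')
r=tip_of(p,'tray_floor'); print([(a['confidence'],w(p,*a['pixel'],.009)) for a in r[:1]])
```

```text
[ 0.50805883 -0.34518188  0.21684445] [ 0.00442576  0.99998207 -0.00375035 -0.00148365] 0.6332869510691068 [ 0.42827662  0.114563   -1.80932782]
battery_pack 0.71 top 0.2366 circ [ 0.4949 -0.3519] 0.0364 mid [ 0.497  -0.3507] topmean [ 0.5031 -0.3479]
carton 0.68 top 0.0396 circ [ 0.51   -0.2412] 0.0395 mid [ 0.5105 -0.2418] topmean [ 0.51   -0.2434]
[(0.89, array([ 0.51046909, -0.30612207,  0.009     ]))]
```

View pics/w16.png

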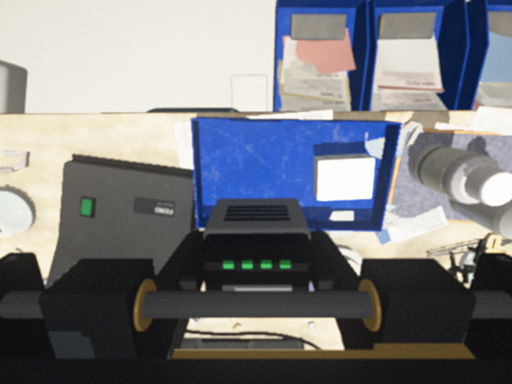

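View pics/s16.png

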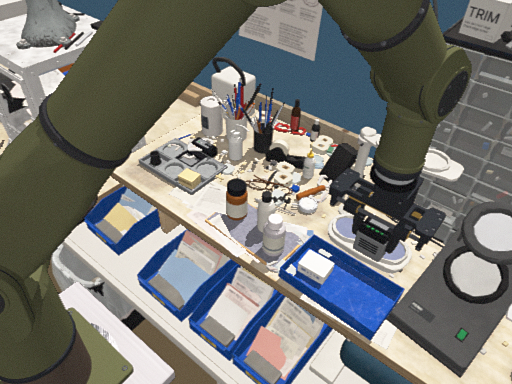

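carry_out(linear=[[0.002,-0.003,-0.02],[0.002,-0.003,-0.05],[0.002,-0.003,-0.08],[0.002,-0.003,-0.11],[0.002,-0.003,-0.135],[0.002,-0.003,-0.15],[0.002,-0.003,-0.15],[0.002,-0.003,-0.15]], roll=[0,0,0,0,0,0,0,0])

```text
clock: 30.33
tool_pos: [0.5103, -0.3474, 0.0669]
eef_rot: [0.003, 1.0, -0.004, -0.002]
contact_force: [0.7, 0.3, -2.2]
opening: 0.636
```

Run:
```python
from meas import *
s=status.get_state();print(s['tool_pos'],s['eef_rot'],s['opening'],s['contact_force'])
p=snapshot('wrist'); save(p,'w17.png')
```

```text
[ 0.51034929 -0.34743775  0.06689845] [ 0.00343544  0.99998518 -0.00380169 -0.00184064] 0.6356569859104761 [ 0.65999636  0.31342426 -2.15507651]
```

View pics/w17.png

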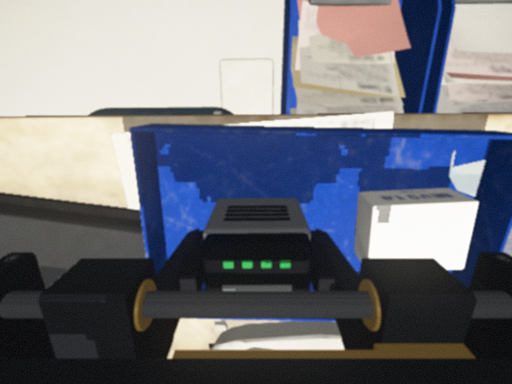

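Clear of the carton and the walls. Lowering until it touches.

carry_out(linear=[[0,0,-0.004],[0,0,-0.008],[0,0,-0.011],[0,0,-0.013],[0,0,-0.014],[0,0,-0.014]], roll=[0,0,0,0,0,0])

```text
clock: 30.88
tool_pos: [0.511, -0.348, 0.0538]
eef_rot: [0.004, 1.0, -0.004, -0.001]
contact_force: [-1.6, 0.8, -2.9]
opening: 0.634
```

carry_out(linear=[[0,0,-0.001],[0,0,-0.002],[0,0,-0.003],[0,0,-0.003]], roll=[0,0,0,0])

```text
clock: 31.22
tool_pos: [0.5111, -0.3481, 0.0533]
eef_rot: [0.004, 1.0, -0.005, -0.001]
contact_force: [-4.5, 2.2, 16.3]
opening: 0.633
```

carry_out(linear=[[0,0,0.001],[0,0,0.001],[0,0,0.001],[0,0,0.001],[0,0,0.001]], roll=[0,0,0,0,0], gripper=0.83)

```text
clock: 31.63
tool_pos: [0.5112, -0.3481, 0.0541]
eef_rot: [0.004, 1.0, -0.005, -0.001]
contact_force: [0.6, 0.0, -0.8]
opening: 0.825
```

carry_out(linear=[[0,0,0.01],[0,0,0.03],[0,0,0.06],[0,0,0.09],[0,0,0.12],[0,0,0.15],[0,0,0.16],[0,0,0.16]], roll=[0,0,0,0,0,0,0,0])

```text
clock: 32.3
tool_pos: [0.5128, -0.3489, 0.2175]
eef_rot: [0.004, 1.0, -0.006, 0.002]
contact_force: [-0.1, -0.4, -0.5]
opening: 0.829
```

Run:
```python
from meas import *
s=status.get_state();print(s['tool_pos'],s['eef_rot'],s['opening'],s['contact_force'])
p=snapshot('wrist'); save(p,'w18.png'); meas(p,dict.fromkeys(['battery_pack','carton']))
p=snapshot('scene'); save(p,'s18.png'); meas(p,dict.fromkeys(['battery_pack','carton','can','bottle','jar']))
```

```text
[ 0.51283543 -0.34885152  0.21751901] [ 0.00390252  0.99997007 -0.00635521  0.00205691] 0.8290181152326999 [-0.11308371 -0.39747218 -0.53333927]
battery_pack 0.58 top 0.0732 circ [ 0.5106 -0.3487] 0.032 mid [ 0.511  -0.3488] topmean [ 0.51   -0.3488]
carton 0.92 top 0.0391 circ [ 0.5122 -0.2409] 0.0402 mid [ 0.5124 -0.2407] topmean [ 0.5117 -0.2406]
battery_pack 0.57 top 0.0734 circ [ 0.5087 -0.3505] 0.032 mid [ 0.5094 -0.3499] topmean [ 0.5089 -0.351 ]
carton 0.86 top 0.0394 circ [ 0.5096 -0.2415] 0.0397 mid [ 0.5116 -0.2416] topmean [ 0.5098 -0.2431]
can 0.78 top 0.1188 circ [ 0.4968 -0.1305] 0.0174 mid [ 0.4968 -0.1313] topmean [ 0.4975 -0.1308]
bottle 0.8 top 0.1262 circ [ 0.5434 -0.0719] 0.0125 mid [ 0.5435 -0.0719] topmean [ 0.5425 -0.0715]
```

View pics/w18.png

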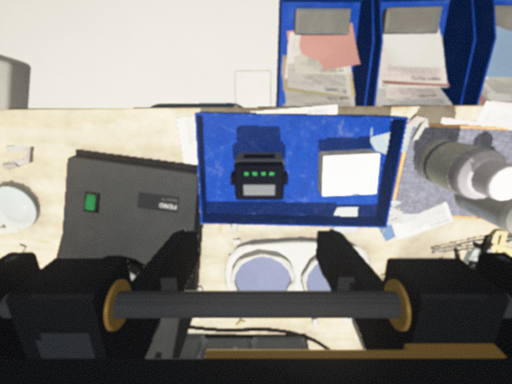

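View pics/s18.png

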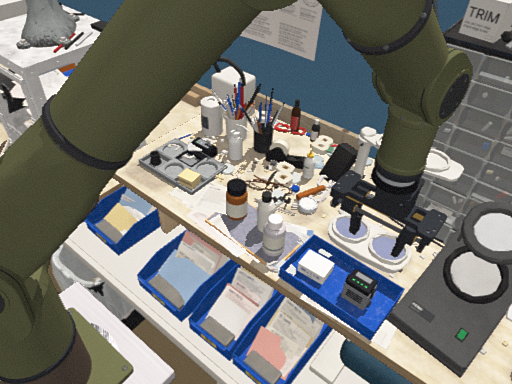

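The pack stands in the tray at (0.511, -0.349), more than 35 mm clear of the carton, which hasn't moved. Next I'll return the jar.

carry_out(linear=[[0.002,0.03,0],[0.005,0.07,0],[0.008,0.11,0],[0.01,0.15,0],[0.012,0.19,0],[0.015,0.23,0],[0.018,0.27,0],[0.02,0.31,0]], roll=[0,0,0,0,0,0,0,0], gripper=0.72)

```text
clock: 33.42
tool_pos: [0.5308, -0.0359, 0.2129]
eef_rot: [0.004, 1.0, -0.004, -0.001]
contact_force: [0.8, 1.0, -0.2]
opening: 0.724
```

carry_out(linear=[[0,0.03,0],[0,0.045,0],[0,0.05,-0.01],[0,0.05,-0.03],[0,0.05,-0.05],[0,0.05,-0.06],[0,0.05,-0.06],[0,0.05,-0.06]], roll=[0,0,0,0,0,0,0,0])

```text
clock: 34.08
tool_pos: [0.5305, 0.0131, 0.1524]
eef_rot: [0.004, 1.0, -0.005, -0.002]
contact_force: [-0.9, -0.1, 0.3]
opening: 0.722
```

Run:
```python
from meas import *
s=status.get_state();print(s['tool_pos'],s['eef_rot'],s['opening'])
p=snapshot('wrist'); save(p,'w19.png'); meas(p,dict.fromkeys(['jar','bottle','can']))
```

```text
[0.53048856 0.01308873 0.15236169] [ 0.00428286  0.99997746 -0.00466163 -0.0022372 ] 0.7216317392068676
jar 0.65 top 0.1152 circ [0.5324 0.0148] 0.0245 mid [0.5323 0.0149] topmean [0.5316 0.0153]
bottle 0.63 top 0.1261 circ [ 0.5436 -0.0685] 0.012 mid [ 0.5432 -0.0686] topmean [ 0.5405 -0.0672]
can 0.96 top 0.1188 circ [ 0.4986 -0.1276] 0.0168 mid [ 0.4987 -0.1273] topmean [ 0.4983 -0.1268]
```

View pics/w19.png

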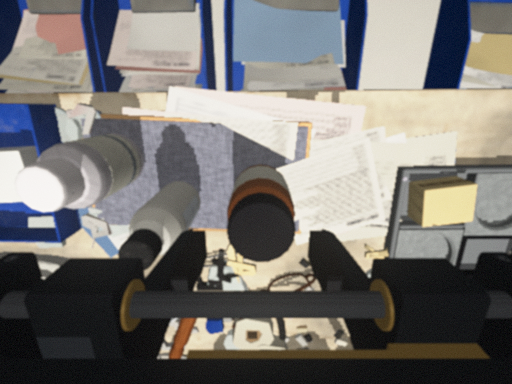

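carry_out(linear=[[0.002,0.002,-0.005],[0.002,0.002,-0.018],[0.002,0.002,-0.03],[0.002,0.002,-0.038],[0.002,0.002,-0.042],[0.002,0.002,-0.042]], roll=[0,0,0,0,0,0])

```text
clock: 34.78
tool_pos: [0.5331, 0.0159, 0.1112]
eef_rot: [0.004, 1.0, -0.004, -0.001]
contact_force: [-0.3, -0.0, -0.0]
opening: 0.724
```

carry_out(linear=[[0,0,0],[0,0,0],[0,0,0],[0,0,0],[0,0,0]], roll=[0,0,0,0,0], gripper=0.3, grip_force=20)

```text
clock: 35.2
tool_pos: [0.5335, 0.0159, 0.1116]
eef_rot: [0.004, 1.0, -0.004, -0.001]
contact_force: [-0.2, -0.4, 2.2]
opening: 0.535
```

carry_out(linear=[[0,0,0.002],[0,0,0.006],[0,0,0.015],[0,0,0.03],[0,0,0.06],[0,0,0.09],[0,0,0.1],[0,0,0.1]], roll=[0,0,0,0,0,0,0,0])

```text
clock: 35.87
tool_pos: [0.5351, 0.0161, 0.2144]
eef_rot: [0.004, 1.0, -0.004, 0.002]
contact_force: [1.1, -0.2, -3.4]
opening: 0.541
```

carry_out(linear=[[0.008,0.025,0],[0.018,0.06,0],[0.028,0.1,0],[0.038,0.14,0],[0.048,0.18,0],[0.058,0.22,0],[0.066,0.255,0],[0.072,0.285,0]], roll=[0,0,0,0,0,0,0,0])

```text
clock: 36.53
tool_pos: [0.6061, 0.3041, 0.2121]
eef_rot: [0.003, 1.0, -0.004, 0.001]
contact_force: [0.2, 0.9, -1.2]
opening: 0.539
```

carry_out(linear=[[0.004,0.02,0],[0.008,0.038,-0.005],[0.008,0.04,-0.02],[0.008,0.04,-0.04],[0.008,0.04,-0.055],[0.008,0.04,-0.06],[0.008,0.04,-0.06],[0.008,0.04,-0.06]], roll=[0,0,0,0,0,0,0,0])

```text
clock: 37.2
tool_pos: [0.6138, 0.3439, 0.1513]
eef_rot: [0.003, 1.0, -0.005, 0.001]
contact_force: [0.1, 0.2, -1.9]
opening: 0.536
```

Run:
```python
from meas import *
s=status.get_state();print(s['tool_pos'],s['eef_rot'],s['opening'])
p=snapshot('wrist'); save(p,'w20.png'); meas(p,dict.fromkeys(['jar']))
C=cloud(p)
def well(n,x,y,R):
    d=np.hypot(C[...,0]-x,C[...,1]-y); m=(d<R+.003)&(C[...,2]<.0115)
    q=C[m]; print(n,m.sum(),cv2.minEnclosingCircle(q[:,:2].astype(np.float32)) if m.sum()>20 else '')
well('b',.55,.274,.027);well('c',.6145,.2007,.031);well('j',.614,.344,.0325)
for q in ['well_bottle','well_can','well_jar']:
    for r in tip_of(p,q)[:1]: print(q,r['confidence'],r['pixel'],w(p,*r['pixel'],.007))
```

```text
[0.61384935 0.3438555  0.15130954] [ 3.11769721e-03  9.99984831e-01 -4.50586634e-03  5.61083207e-04] 0.535630820792205
jar 0.98 top 0.1549 circ [0.613  0.3439] 0.0245 mid [0.6104 0.3438] topmean [0.6106 0.3438]
b 2386 ((0.5492982864379883, 0.2726793587207794), 0.028889842331409454)
c 2455 ((0.6150797009468079, 0.20015478134155273), 0.03100409358739853)
j 874 ((0.6134742498397827, 0.3436596095561981), 0.032541677355766296)
well_bottle 0.79 [187.8, 123.9] [0.55046431 0.27451349 0.007     ]
well_can 0.98 [125.8, 185.3] [0.61409412 0.20183402 0.007     ]
well_jar 0.74 [258.2, 183.5] [0.61285663 0.34428629 0.007     ]
```

View pics/w20.png

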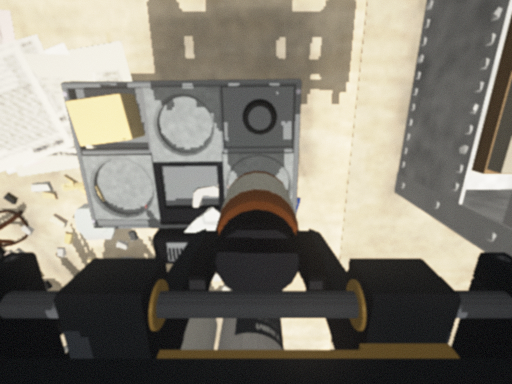

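The jar is over its well to within about 1 mm. Lowering.

carry_out(linear=[[0.001,0,-0.005],[0.001,0,-0.013],[0.001,0,-0.02],[0.001,0,-0.026],[0.001,0,-0.03],[0.001,0,-0.034],[0.001,0,-0.037],[0.001,0,-0.038]], roll=[0,0,0,0,0,0,0,0])

```text
clock: 38.12
tool_pos: [0.6154, 0.3442, 0.1144]
eef_rot: [0.003, 1.0, -0.004, 0.001]
contact_force: [-0.9, -0.3, -2.5]
opening: 0.537
```

carry_out(linear=[[0,0,-0.002],[0,0,-0.004],[0,0,-0.005],[0,0,-0.006],[0,0,-0.007],[0,0,-0.007]], roll=[0,0,0,0,0,0])

```text
clock: 38.62
tool_pos: [0.616, 0.3442, 0.1087]
eef_rot: [0.003, 1.0, -0.004, 0.002]
contact_force: [-1.1, -1.8, 4.4]
opening: 0.54
```

The jar is on the well floor: z is 0.1087 as predicted, with light contact. Releasing, then moving to the can.

carry_out(linear=[[0,0,0],[0,0,0],[0,0,0],[0,0,0]], roll=[0,0,0,0], gripper=0.7)

```text
clock: 38.95
tool_pos: [0.616, 0.3444, 0.1086]
eef_rot: [0.003, 1.0, -0.004, 0.002]
contact_force: [0.1, -0.5, -1.2]
opening: 0.701
```

carry_out(linear=[[0,0,0.01],[0,0,0.04],[0,0,0.08],[0,0,0.11],[-0.01,-0.03,0.11],[-0.02,-0.07,0.11],[-0.03,-0.11,0.11],[-0.04,-0.15,0.11]], roll=[0,0,0,0,0,0,0,0])

```text
clock: 39.62
tool_pos: [0.5755, 0.1932, 0.2196]
eef_rot: [0.003, 1.0, -0.003, 0.003]
contact_force: [0.2, -0.8, -0.8]
opening: 0.697
```

Run:
```python
from meas import *
s=status.get_state();print(s['tool_pos'],s['opening'])
p=snapshot('wrist'); save(p,'w21.png'); meas(p,dict.fromkeys(['jar']))
p=snapshot('top'); meas(p,dict.fromkeys(['jar']))
```

```text
[0.57547025 0.19317089 0.21960818] 0.697164545551046
jar 0.68 top 0.1123 circ [0.615  0.3427] 0.0241 mid [0.6144 0.3424] topmean [0.6142 0.3423]
```

View pics/w21.png

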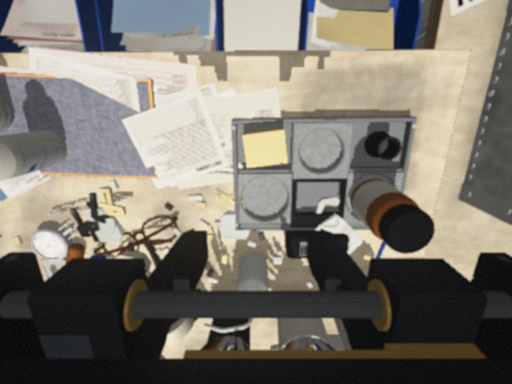

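The jar is seated, with its top at 0.112 as at the start. On to the can.

carry_out(linear=[[-0.008,-0.03,0],[-0.018,-0.07,0],[-0.028,-0.11,0],[-0.038,-0.15,0],[-0.048,-0.19,0],[-0.058,-0.23,0],[-0.066,-0.265,0],[-0.074,-0.3,0]], roll=[0,0,0,0,0,0,0,0], gripper=0.6)

```text
clock: 40.48
tool_pos: [0.5035, -0.1068, 0.22]
eef_rot: [0.003, 1.0, -0.003, 0.004]
contact_force: [-0.1, 0.4, 0.2]
opening: 0.597
```

carry_out(linear=[[-0.003,-0.015,0],[-0.003,-0.02,-0.01],[-0.003,-0.02,-0.03],[-0.003,-0.02,-0.045],[-0.003,-0.02,-0.055],[-0.003,-0.02,-0.055],[-0.003,-0.02,-0.055]], roll=[0,0,0,0,0,0,0])

```text
clock: 41.07
tool_pos: [0.5012, -0.1249, 0.1646]
eef_rot: [0.002, 1.0, -0.002, 0.004]
contact_force: [0.3, -0.1, 0.2]
opening: 0.602
```

Run:
```python
from meas import *
s=status.get_state();print(s['tool_pos'],s['eef_rot'],s['opening'])
p=snapshot('wrist'); save(p,'w22.png'); meas(p,dict.fromkeys(['bottle','can']))
```

```text
[ 0.50116687 -0.12485015  0.16463904] [ 0.00193661  0.99998844 -0.00243349  0.00366799] 0.6019704128300339
bottle 0.69 top 0.096 circ [ 0.5211 -0.0779] 0.0355 mid [ 0.523  -0.0743] topmean [ 0.529  -0.0636]
can 0.87 top 0.1191 circ [ 0.4984 -0.1285] 0.0164 mid [ 0.4984 -0.1284] topmean [ 0.4981 -0.1285]
```

View pics/w22.png

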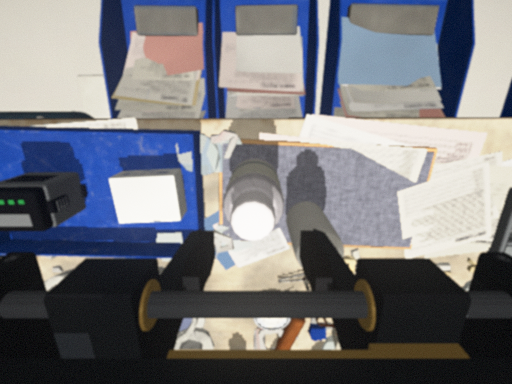

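carry_out(linear=[[-0.0025,-0.0035,-0.005],[-0.0025,-0.0035,-0.02],[-0.0025,-0.0035,-0.037],[-0.0025,-0.0035,-0.048],[-0.0025,-0.0035,-0.052],[-0.0025,-0.0035,-0.052]], roll=[0,0,0,0,0,0])

```text
clock: 41.72
tool_pos: [0.4984, -0.1297, 0.1132]
eef_rot: [0.003, 1.0, -0.003, 0.004]
contact_force: [-0.2, 0.7, -0.4]
opening: 0.604
```

carry_out(linear=[[0,0,0],[0,0,0],[0,0,0],[0,0,0],[0,0,0]], roll=[0,0,0,0,0], gripper=0.1)

```text
clock: 42.13
tool_pos: [0.4992, -0.1289, 0.1146]
eef_rot: [0.003, 1.0, -0.003, 0.005]
contact_force: [-1.3, 1.6, 7.5]
opening: 0.372
```

carry_out(linear=[[0,0,0.002],[0,0,0.006],[0,0,0.015],[0,0,0.035],[0,0,0.07],[0,0,0.1],[0,0,0.12],[0,0,0.12]], roll=[0,0,0,0,0,0,0,0])

```text
clock: 42.8
tool_pos: [0.5015, -0.1293, 0.2392]
eef_rot: [0.003, 1.0, -0.003, 0.009]
contact_force: [1.1, -0.3, -1.6]
opening: 0.375
```

carry_out(linear=[[0,0.01,0.015],[0.002,0.04,0.02],[0.006,0.075,0.02],[0.02,0.11,0.02],[0.035,0.145,0.02],[0.05,0.18,0.02],[0.065,0.215,0.02],[0.08,0.25,0.015]], roll=[0,0,0,0,0,0,0,0])

```text
clock: 43.47
tool_pos: [0.5819, 0.1222, 0.2543]
eef_rot: [0.003, 1.0, -0.004, 0.01]
contact_force: [0.6, -0.5, -1.2]
opening: 0.377
```

carry_out(linear=[[0.012,0.03,0],[0.024,0.06,0],[0.033,0.077,-0.01],[0.033,0.077,-0.035],[0.033,0.077,-0.065],[0.033,0.077,-0.085],[0.033,0.077,-0.095],[0.033,0.077,-0.095]], roll=[0,0,0,0,0,0,0,0])

```text
clock: 44.13
tool_pos: [0.6129, 0.1981, 0.1562]
eef_rot: [0.003, 1.0, -0.005, 0.007]
contact_force: [0.5, -0.0, -1.6]
opening: 0.375
```

```bash
cat > well.py <<'E'
from meas import *
def go(names,f):
    s=status.get_state();print(s['tool_pos'],s['eef_rot'],s['opening'])
    p=snapshot('wrist'); save(p,f); meas(p,dict.fromkeys(names))
    C=cloud(p)
    for n,x,y,R in [('b',.55,.274,.027),('c',.6145,.2007,.031)]:
        d=np.hypot(C[...,0]-x,C[...,1]-y); m=(d<R+.003)&(C[...,2]<.0115)
        q=C[m]; print(n,m.sum(),cv2.minEnclosingCircle(q[:,:2].astype(np.float32)) if m.sum()>20 else '')
    for q in ['well_bottle','well_can']:
        for r in tip_of(p,q)[:1]: print(q,r['confidence'],r['pixel'],w(p,*r['pixel'],.007))
E
python3 -c "
from well import *
go(['can'],'w23.png')"
```

```text
[0.61294574 0.19807772 0.1562442 ] [ 0.00290277  0.99996091 -0.00490232  0.0067615 ] 0.37467644703003466
can 0.68 top 0.1605 circ [0.6125 0.1981] 0.0167 mid [0.6127 0.1981] topmean [0.6119 0.198 ]
b 2368 ((0.5514565706253052, 0.2729167640209198), 0.02707921713590622)
c 853 ((0.614734411239624, 0.20161257684230804), 0.03101399354636669)
well_bottle 0.55 [334.5, 122.8] [0.5516752  0.27549745 0.007     ]
well_can 0.97 [261.9, 183.0] [0.61473872 0.20237719 0.007     ]
```

View pics/w23.png

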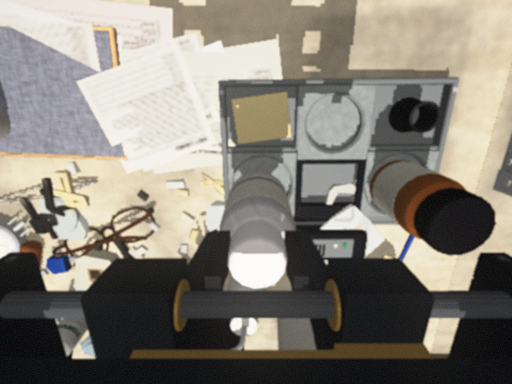

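carry_out(linear=[[0.002,0.003,-0.005],[0.002,0.003,-0.013],[0.002,0.003,-0.02],[0.002,0.003,-0.027],[0.002,0.003,-0.032],[0.002,0.003,-0.036],[0.002,0.003,-0.039],[0.002,0.003,-0.039]], roll=[0,0,0,0,0,0,0,0])

```text
clock: 45.0
tool_pos: [0.6174, 0.2024, 0.121]
eef_rot: [0.003, 1.0, -0.003, 0.01]
contact_force: [-0.1, 1.1, -1.6]
opening: 0.376
```

carry_out(linear=[[0,0,-0.002],[0,0,-0.004],[0,0,-0.005],[0,0,-0.006],[0,0,-0.007],[0,0,-0.007]], roll=[0,0,0,0,0,0])

```text
clock: 45.5
tool_pos: [0.6174, 0.2024, 0.1139]
eef_rot: [0.003, 1.0, -0.003, 0.01]
contact_force: [-0.2, 0.0, -0.9]
opening: 0.373
```

carry_out(linear=[[-0.001,0,-0.001],[-0.001,0,-0.002],[-0.001,0,-0.003],[-0.001,0,-0.003]], roll=[0,0,0,0])

```text
clock: 45.83
tool_pos: [0.6167, 0.2024, 0.1117]
eef_rot: [0.003, 1.0, -0.003, 0.011]
contact_force: [-1.3, -0.3, 4.3]
opening: 0.378
```

The can is on its well floor: 0.1117 against the predicted 0.1116. Releasing.

carry_out(linear=[[0,0,0],[0,0,0],[0,0,0],[0,0,0]], roll=[0,0,0,0], gripper=0.58)

```text
clock: 46.17
tool_pos: [0.6166, 0.2025, 0.1115]
eef_rot: [0.003, 1.0, -0.003, 0.011]
contact_force: [-0.1, 0.3, -0.5]
opening: 0.577
```

carry_out(linear=[[0,0,0.01],[0,0,0.04],[0,0,0.08],[0,0,0.11],[-0.01,-0.03,0.11],[-0.02,-0.07,0.11],[-0.03,-0.11,0.11],[-0.04,-0.145,0.11]], roll=[0,0,0,0,0,0,0,0])

```text
clock: 46.83
tool_pos: [0.5761, 0.0549, 0.2223]
eef_rot: [0.003, 1.0, -0.004, 0.011]
contact_force: [-0.1, -0.5, -0.1]
opening: 0.578
```

carry_out(linear=[[-0.006,-0.02,0],[-0.015,-0.05,0],[-0.025,-0.085,-0.01],[-0.035,-0.11,-0.03],[-0.035,-0.125,-0.045],[-0.035,-0.127,-0.05],[-0.035,-0.127,-0.05],[-0.035,-0.127,-0.05]], roll=[0,0,0,0,0,0,0,0])

```text
clock: 47.5
tool_pos: [0.542, -0.0703, 0.173]
eef_rot: [0.003, 1.0, -0.003, 0.012]
contact_force: [-0.8, 0.2, 0.1]
opening: 0.578
```

Run:
```python
from meas import *
s=status.get_state();print(s['tool_pos'],s['eef_rot'],s['opening'])
p=snapshot('scene'); save(p,'s24.png'); meas(p,dict.fromkeys(['can','jar']))
p=snapshot('wrist'); save(p,'w24.png'); meas(p,dict.fromkeys(['bottle']))
```

```text
[ 0.54200003 -0.07027116  0.17300563] [ 0.0026253   0.99992294 -0.00307133  0.01173806] 0.5781831414871823
can 0.84 top 0.1158 circ [0.6166 0.2006] 0.0176 mid [0.6166 0.1987] topmean [0.6153 0.1988]
jar 0.6 top 0.1125 circ [0.6141 0.3421] 0.0265 mid [0.6131 0.3397] topmean [0.6132 0.3401]
bottle 0.96 top 0.1264 circ [ 0.5442 -0.0692] 0.0124 mid [ 0.5442 -0.0693] topmean [ 0.5435 -0.0694]
```

View pics/w24.png

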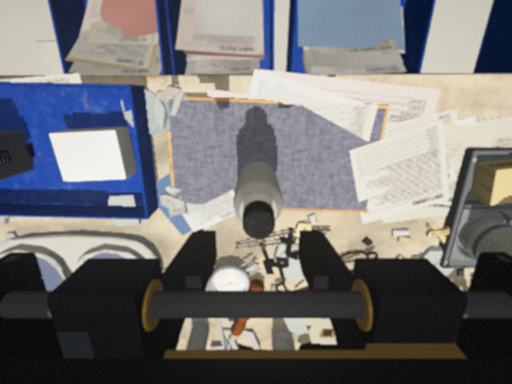

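View pics/s24.png

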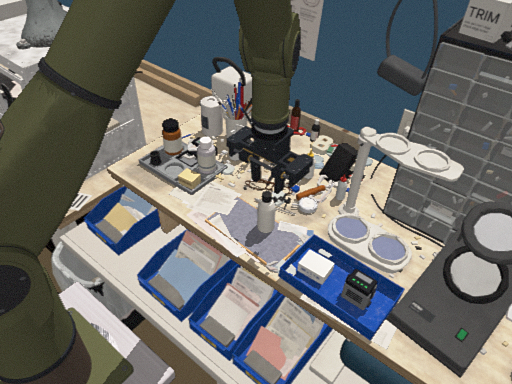

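carry_out(linear=[[0.002,0.001,-0.005],[0.002,0.001,-0.02],[0.002,0.001,-0.037],[0.002,0.001,-0.048],[0.002,0.001,-0.052],[0.002,0.001,-0.052]], roll=[0,0,0,0,0,0])

```text
clock: 48.25
tool_pos: [0.5434, -0.0691, 0.1202]
eef_rot: [0.002, 1.0, -0.003, 0.011]
contact_force: [-0.5, -0.1, 0.6]
opening: 0.581
```

carry_out(linear=[[0,0,0],[0,0,0],[0,0,0],[0,0,0],[0,0,0],[0,0,0]], roll=[0,0,0,0,0,0], gripper=0.05)

```text
clock: 48.75
tool_pos: [0.5439, -0.0693, 0.1207]
eef_rot: [0.002, 1.0, -0.004, 0.012]
contact_force: [-0.4, -0.3, 2.8]
opening: 0.273
```

carry_out(linear=[[0,0,0.002],[0,0,0.006],[0,0,0.015],[0,0,0.035],[0,0,0.07],[0,0,0.1],[0,0,0.11],[0,0,0.11]], roll=[0,0,0,0,0,0,0,0])

```text
clock: 49.42
tool_pos: [0.5455, -0.0693, 0.2338]
eef_rot: [0.002, 1.0, -0.004, 0.015]
contact_force: [1.0, 0.1, -1.9]
opening: 0.27
```

carry_out(linear=[[0,0.02,0.005],[0,0.055,0.01],[0,0.095,0.01],[0,0.135,0.01],[0,0.175,0.01],[0,0.215,0.01],[0,0.25,0.01],[0,0.28,0.01]], roll=[0,0,0,0,0,0,0,0])

```text
clock: 50.08
tool_pos: [0.5439, 0.2136, 0.2421]
eef_rot: [0.001, 1.0, -0.004, 0.013]
contact_force: [0.1, -0.2, -2.1]
opening: 0.27
```

carry_out(linear=[[0.002,0.025,0],[0.003,0.05,0],[0.003,0.061,-0.01],[0.003,0.061,-0.035],[0.003,0.061,-0.06],[0.003,0.061,-0.075],[0.003,0.061,-0.08],[0.003,0.061,-0.08]], roll=[0,0,0,0,0,0,0,0])

```text
clock: 50.75
tool_pos: [0.5455, 0.2726, 0.1593]
eef_rot: [0.001, 1.0, -0.006, 0.011]
contact_force: [-0.6, -0.7, -1.1]
opening: 0.27
```

```bash
python3 -c "
from well import *
go(['bottle'],'w25.png')
p=snapshot('scene'); save(p,'s25.png'); meas(p,dict.fromkeys(['bottle','can','jar']))"
```

```text
[0.54554422 0.27263667 0.159296  ] [ 0.00124434  0.99992395 -0.00557532  0.01093013] 0.27037674349849294
bottle 0.82 top 0.1649 circ [0.5461 0.2722] 0.0127 mid [0.5458 0.2725] topmean [0.545  0.2727]
b 538 ((0.5515606999397278, 0.272249698638916), 0.026938438415527344)
c 348 ((0.6098402738571167, 0.19899101555347443), 0.029357612133026123)
well_bottle 0.55 [259.5, 185.3] [0.55223896 0.27414465 0.007     ]
well_can 0.84 [200.3, 232.9] [0.61139535 0.2041436  0.007     ]
bottle 0.69 top 0.1664 circ [0.5414 0.2711] 0.0075 mid [0.5401 0.2715] topmean [0.5395 0.2718]
can 0.76 top 0.1154 circ [0.6142 0.1995] 0.0177 mid [0.6146 0.1996] topmean [0.6148 0.1992]
jar 0.65 top 0.0191 circ [0.6109 0.3434] 0.0429 mid [0.6104 0.3425] topmean [0.5963 0.36  ]
```

View pics/w25.png

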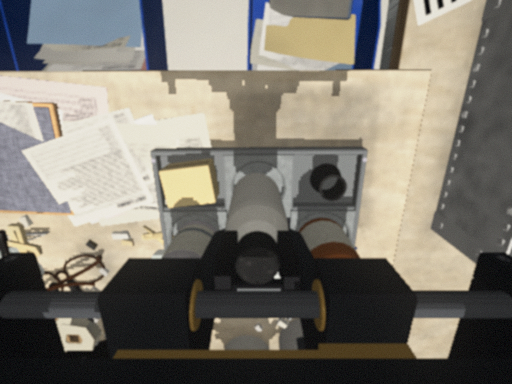

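carry_out(linear=[[0.003,0.001,0],[0.0045,0.001,-0.007],[0.0045,0.001,-0.015],[0.0045,0.001,-0.022],[0.0045,0.001,-0.028],[0.0045,0.001,-0.032],[0.0045,0.001,-0.034],[0.0045,0.001,-0.034]], roll=[0,0,0,0,0,0,0,0])

```text
clock: 51.82
tool_pos: [0.5514, 0.2756, 0.1281]
eef_rot: [0.001, 1.0, -0.004, 0.013]
contact_force: [0.4, -0.2, -1.2]
opening: 0.27
```

carry_out(linear=[[0,0,-0.002],[0,0,-0.004],[0,0,-0.005],[0,0,-0.006],[0,0,-0.007],[0,0,-0.007]], roll=[0,0,0,0,0,0])

```text
clock: 52.32
tool_pos: [0.5514, 0.2756, 0.121]
eef_rot: [0.001, 1.0, -0.004, 0.013]
contact_force: [-0.7, -1.0, -0.8]
opening: 0.276
```

carry_out(linear=[[0,-0.001,-0.001],[0,-0.001,-0.002],[0,-0.001,-0.003],[0,-0.001,-0.004],[0,-0.001,-0.004]], roll=[0,0,0,0,0])

```text
clock: 52.73
tool_pos: [0.5521, 0.2746, 0.1178]
eef_rot: [0.001, 1.0, -0.004, 0.014]
contact_force: [-0.6, -0.9, 3.9]
opening: 0.269
```

On the floor (0.1178 against 0.1177). I'll release and retreat toward the front.

carry_out(linear=[[0,0,0],[0,0,0],[0,0,0],[0,0,0]], roll=[0,0,0,0], gripper=0.5)

```text
clock: 53.07
tool_pos: [0.552, 0.2747, 0.1177]
eef_rot: [0.001, 1.0, -0.004, 0.014]
contact_force: [0.5, 0.1, -0.0]
opening: 0.501
```

carry_out(linear=[[0,0,0.01],[0,0,0.04],[0,0,0.08],[0,0,0.11],[-0.02,-0.02,0.12],[-0.05,-0.05,0.12],[-0.07,-0.08,0.12],[-0.08,-0.1,0.12]], roll=[0,0,0,0,0,0,0,0])

```text
clock: 53.73
tool_pos: [0.4688, 0.1716, 0.2385]
eef_rot: [0.001, 1.0, -0.005, 0.013]
contact_force: [0.2, -0.2, -0.0]
opening: 0.499
```

carry_out(linear=[[-0.01,-0.02,0],[-0.02,-0.05,0],[-0.03,-0.07,0],[-0.03,-0.08,0],[-0.03,-0.08,0],[-0.03,-0.08,0]], roll=[0,0,0,0,0,0])

```text
clock: 54.23
tool_pos: [0.44, 0.0925, 0.239]
eef_rot: [0.001, 1.0, -0.004, 0.014]
contact_force: [-0.4, 0.3, -0.4]
opening: 0.505
```

Run:
```python
from meas import *
s=status.get_state();print(s['tool_pos'],s['opening'])
for n in ['scene','top','wrist']:
    p=snapshot(n); save(p,'f_%s.png'%n); print(n); meas(p,dict.fromkeys(['bottle','can','jar','battery_pack','carton']))
    if n=='scene': cv2.imwrite('pics/f_scz.png',cv2.resize(p['img'][100:320,110:420,::-1],None,fx=2.5,fy=2.5,interpolation=cv2.INTER_CUBIC))
```

```text
[0.44002488 0.09250996 0.23898624] 0.504965388711128
scene
bottle 0.82 top 0.1022 circ [0.4916 0.2   ] 0.103 mid [0.4879 0.2   ] topmean [0.4563 0.1536]
can 0.93 top 0.2269 circ [0.4278 0.0309] 0.0324 mid [0.4278 0.0306] topmean [0.4272 0.0165]
battery_pack 0.87 top 0.0734 circ [ 0.506 -0.35 ] 0.03 mid [ 0.5087 -0.3497] topmean [ 0.5082 -0.3507]
carton 0.84 top 0.0398 circ [ 0.5089 -0.2419] 0.0397 mid [ 0.5108 -0.2413] topmean [ 0.5103 -0.2433]
top
bottle 0.86 top 0.1237 circ [0.5507 0.2729] 0.0122 mid [0.5503 0.2727] topmean [0.5512 0.2723]
can 0.65 top 0.1168 circ [0.6156 0.2012] 0.0165 mid [0.616  0.2006] topmean [0.6155 0.2008]
jar 0.8 top 0.1135 circ [0.6135 0.3418] 0.0246 mid [0.6131 0.3423] topmean [0.6129 0.3417]
battery_pack 0.68 top 0.0755 circ [ 0.509  -0.3484] 0.0313 mid [ 0.509 -0.349] topmean [ 0.5083 -0.3487]
carton 0.74 top 0.0419 circ [ 0.5104 -0.2405] 0.0394 mid [ 0.5106 -0.241 ] topmean [ 0.5107 -0.2403]
wrist
bottle 0.91 top 0.0898 circ [0.473  0.2176] 0.1007 mid [0.473  0.2176] topmean [0.5337 0.2729]
jar 0.56 top 0.1123 circ [0.5183 0.2397] 0.1489 mid [0.5188 0.2404] topmean [0.6073 0.3188]
carton 0.76 top 0.0386 circ [ 0.5069 -0.2295] 0.052 mid [ 0.507  -0.2291] topmean [ 0.5116 -0.2347]
```

View pics/f_scz.png

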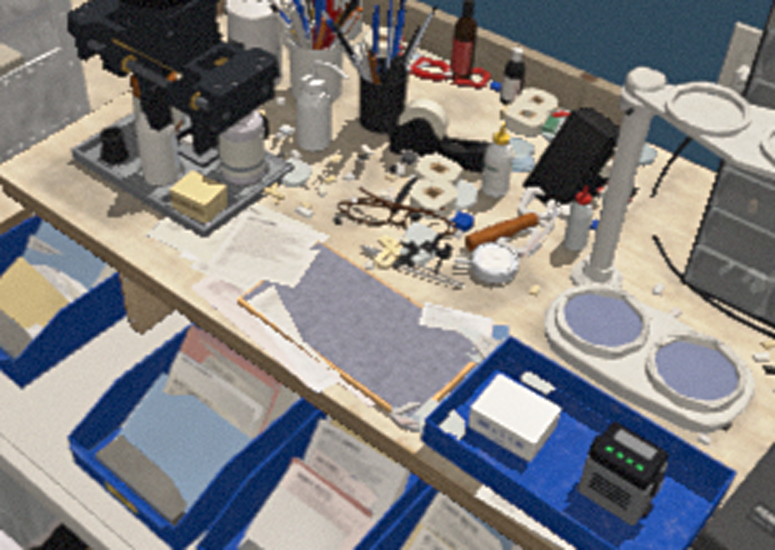

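View pics/f_wrist.png

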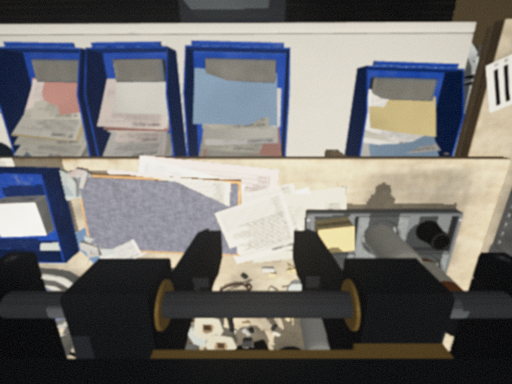

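The top view shows all three caps at their starting places and heights. The pack and carton stand apart in the tray, and the gripper is clear of everything. Handing in.

```bash
python3 -c "
from plant import *
print(finish_job())"
```

```text
the job is handed in; nothing more can be done
None
```

The job is done and handed in at about 54 s of the 149 s allowed; no verdict was reported.

- **Containers to the board:** I stood the bottle, the can and the jar upright on the felt board, one after the other.
- **Pack:** I gripped it across its buttons, which went flush at 56 mm, and lifted it straight out. It stands upright in the tray at about (0.51, -0.35), more than 35 mm clear of the carton, which hasn't moved.
- **Containers back in their wells:** each went down until it touched the well floor, within 0.1 mm of the height I had worked out. In the last top view their caps are within about 3 mm of where they started, at the original heights.

**Checks that disagreed:** in the last scene and wrist views, the gripper partly hid the containers and the networks' outlines took in other things, so those readings were no use. For the containers I relied on the top view and the contact readings. The gripper had picked up a lean of about 1.5° by the end. It showed no effect on the seating.

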